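Load the waiting blood tubes into the free stations of a rocking mixer

TASK

Swing the retaining bar of the rocking mixer right up, then lay every blood tube that is waiting on the mat into a free station of the mixer, one tube to a station: level in both notched plates, the cap in the gap in front of the front plate like those of the tubes already there. When all of them lie there, swing the bar fully down again so that no tube can roll out; the tubes already in the mixer stay in it. Leave the timer and the label roll where they are.

Things in the scene. Friction and masses are not known exactly. Their poses are not given: they have to be found in the camera images.
- rocker: white rocking mixer, 140 (x) x 346 (y) mm, fixed, level. Origin: centre of its underside on the worktop; x to its rear, y to its left, z up. Two grey notched plates stand across it (x -34 to -28 and +18 to +24 mm, tops z 70 mm), seven V notches each, 28 mm wide, 14 deep; between them fingers have room down to the platform (z 48 mm). A lip (x -72 to -69 mm, top z 62) runs in front of the caps
- station_1 (a point): station 1 of 7 of the mixer, from its right (-y) to its left, 46 mm apart: point on the axis of a tube lying there (z 65.3 mm) at the front face of the front notched plate; axes as the mixer's. The tube lies level along x in both plates, foot to the rear (+x), its 23 mm cap in the 35 mm wide gap between the front plate and the lip
- station_2 (a point): station 2 of 7 of the mixer, from its right (-y) to its left, 46 mm apart: point on the axis of a tube lying there (z 65.3 mm) at the front face of the front notched plate; axes as the mixer's. The tube lies level along x in both plates, foot to the rear (+x), its 23 mm cap in the 35 mm wide gap between the front plate and the lip
- station_3 (a point): station 3 of 7 of the mixer, from its right (-y) to its left, 46 mm apart: point on the axis of a tube lying there (z 65.3 mm) at the front face of the front notched plate; axes as the mixer's. The tube lies level along x in both plates, foot to the rear (+x), its 23 mm cap in the 35 mm wide gap between the front plate and the lip
- station_4 (a point): station 4 of 7 of the mixer, from its right (-y) to its left, 46 mm apart: point on the axis of a tube lying there (z 65.3 mm) at the front face of the front notched plate; axes as the mixer's. The tube lies level along x in both plates, foot to the rear (+x), its 23 mm cap in the 35 mm wide gap between the front plate and the lip
- station_5 (a point): station 5 of 7 of the mixer, from its right (-y) to its left, 46 mm apart: point on the axis of a tube lying there (z 65.3 mm) at the front face of the front notched plate; axes as the mixer's. The tube lies level along x in both plates, foot to the rear (+x), its 23 mm cap in the 35 mm wide gap between the front plate and the lip
- station_6 (a point): station 6 of 7 of the mixer, from its right (-y) to its left, 46 mm apart: point on the axis of a tube lying there (z 65.3 mm) at the front face of the front notched plate; axes as the mixer's. The tube lies level along x in both plates, foot to the rear (+x), its 23 mm cap in the 35 mm wide gap between the front plate and the lip
- station_7 (a point): station 7 of 7 of the mixer, from its right (-y) to its left, 46 mm apart: point on the axis of a tube lying there (z 65.3 mm) at the front face of the front notched plate; axes as the mixer's. The tube lies level along x in both plates, foot to the rear (+x), its 23 mm cap in the 35 mm wide gap between the front plate and the lip
- retaining_bar (a joint): hinged bar across the mixer, rad: 0 = down, its 10 mm rod 1.5 mm above the lying tubes, midway between the notched plates (axis x -5, z 78.5 mm); grows as it swings up and to the rear; stop at 1.9, leaning back. Hinge axis along the mixer's y at x +46, z 72 mm. Stiff hinge: stays where it is left; 2 N at the grip moves it
- bar_grip (a point): middle of the bar's round black grip, 13 mm in diameter, 52 mm long, along the mixer's y, 51.4 mm from the hinge axis; it sticks out past the right side of the mixer (y -198 mm), free beneath. Pinched from above (fingers closing along the mixer's x) it can turn between the fingers as the bar swings
- tube_1: capped blood tube 104 mm long: round body 13.3 mm in diameter, 81 mm long, then a red cap 18.8 mm in diameter, 23 mm long; 11 to 16 g; at first lying on its side on the grey mat (3 mm thick); it rolls at a touch. Origin: centre of the foot (end without cap); z axis along the tube from foot to cap. None if absent
- tube_2: capped blood tube 100 mm long: round body 13.3 mm in diameter, 77 mm long, then a red cap 18.8 mm in diameter, 23 mm long; 11 to 16 g; at first lying on its side on the grey mat (3 mm thick); it rolls at a touch. Origin: centre of the foot (end without cap); z axis along the tube from foot to cap. None if absent
- tube_3: capped blood tube 96 mm long: round body 13.3 mm in diameter, 73 mm long, then a red cap 18.8 mm in diameter, 23 mm long; 11 to 16 g; at first lying on its side on the grey mat (3 mm thick); it rolls at a touch. Origin: centre of the foot (end without cap); z axis along the tube from foot to cap. None if absent
- tube_4: capped blood tube 100 mm long: round body 13.3 mm in diameter, 77 mm long, then a red cap 18.8 mm in diameter, 23 mm long; 11 to 16 g; at first lying on its side on the grey mat (3 mm thick); it rolls at a touch. Origin: centre of the foot (end without cap); z axis along the tube from foot to cap. None if absent
- tube_5: capped blood tube 96 mm long: round body 13.3 mm in diameter, 73 mm long, then a red cap 18.8 mm in diameter, 23 mm long; 11 to 16 g; at first lying on its side on the grey mat (3 mm thick); it rolls at a touch. Origin: centre of the foot (end without cap); z axis along the tube from foot to cap. None if absent
- held_tube_1: capped blood tube 96 mm long: round body 13.3 mm in diameter, 73 mm long, then a red cap 18.8 mm in diameter, 23 mm long; 11 to 16 g; lying in station 1 of the mixer from the start. Origin: centre of the foot (end without cap); z axis along the tube from foot to cap. None if absent
- held_tube_2: capped blood tube 104 mm long: round body 13.3 mm in diameter, 81 mm long, then a red cap 18.8 mm in diameter, 23 mm long; 11 to 16 g; lying in station 2 of the mixer from the start. Origin: centre of the foot (end without cap); z axis along the tube from foot to cap. None if absent
- held_tube_3: capped blood tube 100 mm long: round body 13.3 mm in diameter, 77 mm long, then a red cap 18.8 mm in diameter, 23 mm long; 11 to 16 g; lying in station 3 of the mixer from the start. Origin: centre of the foot (end without cap); z axis along the tube from foot to cap. None if absent
- held_tube_4: capped blood tube 96 mm long: round body 13.3 mm in diameter, 73 mm long, then a red cap 18.8 mm in diameter, 23 mm long; 11 to 16 g; lying in station 4 of the mixer from the start. Origin: centre of the foot (end without cap); z axis along the tube from foot to cap. None if absent
- held_tube_5: capped blood tube 100 mm long: round body 13.3 mm in diameter, 77 mm long, then a red cap 18.8 mm in diameter, 23 mm long; 11 to 16 g; lying in station 5 of the mixer from the start. Origin: centre of the foot (end without cap); z axis along the tube from foot to cap. None if absent
- held_tube_6: capped blood tube 96 mm long: round body 13.3 mm in diameter, 73 mm long, then a red cap 18.8 mm in diameter, 23 mm long; 11 to 16 g; lying in station 6 of the mixer from the start. Origin: centre of the foot (end without cap); z axis along the tube from foot to cap. None if absent
- held_tube_7: capped blood tube 96 mm long: round body 13.3 mm in diameter, 73 mm long, then a red cap 18.8 mm in diameter, 23 mm long; 11 to 16 g; lying in station 7 of the mixer from the start. Origin: centre of the foot (end without cap); z axis along the tube from foot to cap. None if absent
- bench_timer: white bench timer, 64 x 64 x 22 mm, behind the mixer; leave it. Origin: centre of its underside
- label_roll: roll of paper labels, 58 mm in diameter, 24 mm high, lying flat behind the mixer; leave it. Origin: centre of its underside
Things that resemble listed ones, but are neither listed nor needed, are in the scene too. What is shaped like the tube_4 but green or purple is not meant. What is shaped like the tube_5 but yellow is not meant.

How it is judged:
By the outcome, as a careful person would: the job done as asked, in the order asked, and still so for the second after the job is handed in, with the robot touching nothing.
Of held_tube_1, held_tube_2, held_tube_3, held_tube_4, held_tube_5, held_tube_6, held_tube_7 only 1 to 2 are there at a start; the rules pass over those that are not, and their reading is None.
Of tube_1, tube_2, tube_3, tube_4, tube_5 only 4 to 5 are there at a start; the rules pass over those that are not, and their reading is None.
At some moment in a run one of tube_1, tube_2, tube_3, tube_4, tube_5 may be knocked a few centimetres aside while the robot is not near it.
Once in a run the grip may slacken for a moment while it holds something.
It also fails if it takes over 208 s, if anything falls off the work surface, if the arm or the gripper's body presses on something with over 40 N, if the wrist force passes 120 N, or if a joint passes its speed limit or range.

ROBOT

A 6-joint arm with a two-finger parallel gripper is mounted at the origin on a cart in front of the work surface, level with it; the furniture and walls round the work are solid. World frame = base frame: x ahead of the robot, y to its left, z up, the work surface at z = 0. Lengths are in mm, angles in rad, forces in N, time in s.
With the tool pointing down it reaches from about 425 to 1125 mm from the base axis. Payload 14.9 kg.
Tool frame: the origin (TCP) lies midway between the tips of the shut fingers; the grasp point (between the pads) lies 19 mm behind it; z points along the fingers, y is the direction in which the jaws open and shut (so a half turn about z gives the same grasp; the last joint's range is limited). The gripper opens to 91 mm and grips with 3 to 60 N. Pads are 32 mm wide; open, the fingers measure 118 mm over their backs; the gripper's body (76 mm by 178 mm) begins 60 mm behind the grasp point.
Start: joints at [-1.161, 0.379, 1.734, -0, 1.028, -0.033], TCP at [299.927, -632.504, 189.132] pointing down, gripper open.
Joint ranges: [-2.77, 2.77], [-0.74, 2.19], [0, 2.66], [-1.06, 4.2], [0.31, 2.87], [-3.08, 3.08]. Speed limits (rad/s): [1.89, 1.89, 2.39, 3.14, 3.14, 3.14].

INTERFACE

Orientations are given as a rotation vector (axis times angle).
In Python, from cell import telemetry, imaging, job gives the robot as it stands.
- The arm moves only by the tool jog_arm, never from a script. Its argument "steps" is a list of rows, each an object of numbers: "dx", "dy", "dz": the shift along the tool's x, y, z in mm; "wx", "wy", "wz": the turn, a rotation vector about the tool's x, y, z in rad; "gripper": the closure, from 0 (fully open) to 1 (shut). A call has 1 to 5 rows; each row is the pose to reach, as a shift and turn from the pose commanded when the call began, along the tool's axes at that moment; what a row does not reach only later rows make up. A row lasts 1/10 s, in which the tool goes at most 50 mm and 8.59 degrees, less where a joint would pass 70% of its speed; a pose out of reach is approached as far as the arm can. A call with a gripper value outside its range is refused whole. The fingers move at their own pace and stop on an object; the grip force is fixed at half the most. Time passes only in rows, so rows that repeat a pose let the fingers close. It gives the time, the measured TCP pose, the force and the opening at its end, in the units of the state.
- telemetry.get_obs(): the state, without advancing time (a new reading comes with each control period).
- imaging.capture(name): name is "side" or "top"; returns the picture (420x560x3 uint8, red, green, blue); there is no depth.
- imaging.camera_info(name): a dict with "camera_matrix" (3x3 intrinsics, pixels), "R" (3x3) and "t" (3): a world point X has camera coordinates R X + t. Camera axes: x right, y down, z forward; pixel columns grow to the right and rows downward; lengths in mm; the calibration is good to about 2 mm. A picture is of the moment at which its call begins. camera_info takes no time and is no camera call.
- job.close_job(): hands the job in, once; it reports no verdict.
The state is a dict: "clock": time; "joint_pos": joint angles; "qd": joint speeds; "effort": joint torques, N m; "ee_pos": TCP position; "eef_rot": TCP orientation; "ft_force": force on the tool from outside, world axes, zero at the start; "moment": the same for the moment, N m; "finger_gap": finger opening in mm.
Only numpy, scipy, OpenCV 4.12 (cv2) and the standard library are available. Lean on these libraries where they do the work, as an engineer would, in place of code of your own. Each camera call takes 0.05 s, during which the arm holds its last target.

## Working session

There is one attempt and no reset: what is moved stays moved. The work goes in short steps, Python scripts to look and compute and a tool call to move; the robot and the scene stay as the last step left them, time stands still between calls to the robot, and variables do not carry over. Pictures are saved under pics/ and viewed, and the job is handed in when it is done.

Besides the shell and the picture viewer there is one more tool, called by a JSON object that holds its "op" and its "data". jog_arm: Moves the arm, as the interface text tells. Its arguments: {"type":"object","properties":{"steps":{"type":"array"}},"required":["steps"]}

```bash
mkdir -p pics; ls; python3 - <<'E'
from cell import telemetry, imaging, job
import cv2,numpy as np
print(telemetry.get_obs())
for n in ("side","top"):
    im=imaging.capture(n); cv2.imwrite(f"pics/{n}0.png",cv2.cvtColor(im,cv2.COLOR_RGB2BGR))
    c=imaging.camera_info(n); print(n,c, -np.array(c['R']).T@np.array(c['t']))
E
```

```text
pics
{'clock': 0.0, 'joint_pos': array([-1.16133480e+00,  3.79416800e-01,  1.73474629e+00,  6.73080449e-06,
        1.02851115e+00, -3.33100653e-02]), 'qd': array([-0.00042192,  0.00092343,  0.00072835,  0.00087324,  0.00050242,
        0.0005456 ]), 'effort': array([ 1.36022518e-03, -7.63721466e+01, -4.34363151e+01,  6.50110887e-02,
        4.25352564e-02, -5.67536563e-05]), 'ee_pos': array([ 299.73955105, -632.12820714,  188.49959168]), 'eef_rot': array([-3.06388278e+00, -6.89597714e-01,  3.08654712e-04]), 'ft_force': array([-0.15537462,  0.16020281,  0.5438577 ]), 'moment': array([ 0.0262042 ,  0.02997747, -0.01807598]), 'finger_gap': 90.964935907408}
side {'camera_matrix': array([[387.53698021,   0.        , 274.61728812],
       [  0.        , 387.53698021, 209.63498035],
       [  0.        ,   0.        ,   1.        ]]), 'R': array([[-0.99881236, -0.04849098,  0.00474309],
       [-0.03558382,  0.65950803, -0.75085482],
       [ 0.03328158, -0.75013185, -0.66045026]]), 't': array([ 594.47273797,  109.06633033, 1237.55557078])} [556.45991198 885.2262914  896.41724145]
top {'camera_matrix': array([[516.72051802,   0.        , 278.73846838],
       [  0.        , 516.72051802, 209.95237618],
       [  0.        ,   0.        ,   1.        ]]), 'R': array([[ 0.00394041, -0.99973732,  0.02257779],
       [-0.99942129, -0.0047    , -0.03368964],
       [ 0.03378691, -0.02243197, -0.99917729]]), 't': array([ -40.95595061,  570.13388703, 1366.19703178])} [ 523.80575715   -7.6190668  1385.2053448 ]
```

View pics/top0.png

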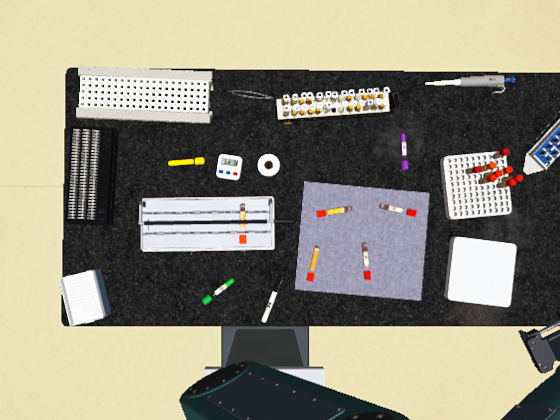

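View pics/side0.png

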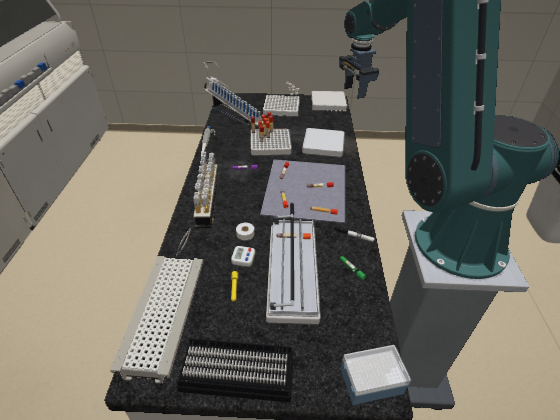

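The top view shows the mixer at columns 140-275, rows 197-250, and four red-capped tubes on the mat: caps near (320,213), (411,213), (312,277) and (367,275). I'll enlarge both areas.

```bash
python3 - <<'E'
import cv2
im=cv2.imread('pics/top0.png')
cv2.imwrite('pics/top0m.png',cv2.resize(im[170:310,285:440],None,fx=5,fy=5,interpolation=cv2.INTER_CUBIC)[:600,:775])
cv2.imwrite('pics/top0r.png',cv2.resize(im[185:260,130:305],None,fx=4.5,fy=4.5,interpolation=cv2.INTER_CUBIC))
E
```

```text
(no output)
```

View pics/top0m.png

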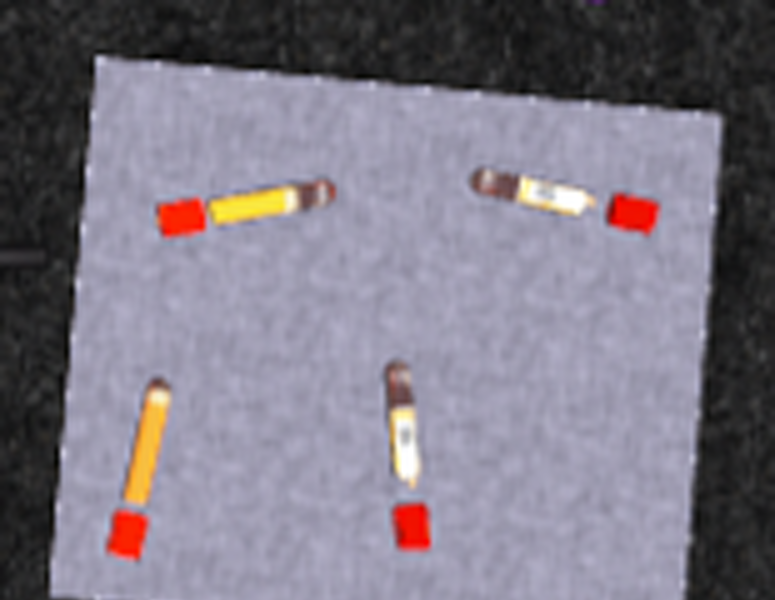

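View pics/top0r.png

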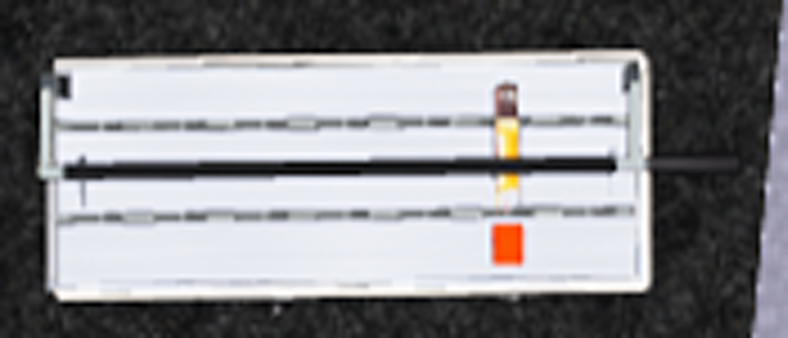

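Four red-capped tubes lie on the mat, and every cap there is red, so all four are meant. One tube is held near the right end of the mixer. Next I'll measure these and look at the mixer in the side view.

```bash
cat > h.py <<'E'
import numpy as np,cv2
from cell import telemetry, imaging
C={n:imaging.camera_info(n) for n in("side","top")}
def proj(n,X):
    c=C[n];p=np.atleast_2d(X)@np.array(c['R']).T+c['t'];q=p@np.array(c['camera_matrix']).T;return q[:,:2]/q[:,2:]
def ray(n,u,v,z):
    c=C[n];R=np.array(c['R']);o=-R.T@c['t'];d=R.T@np.linalg.inv(c['camera_matrix'])@[u,v,1];return o+d*(z-o[2])/d[2]
def tri(ut,us):
    from scipy.optimize import least_squares
    f=lambda X:np.r_[proj('top',X)[0]-ut,proj('side',X)[0]-us]
    r=least_squares(f,[700,0,20]);return r.x,r.fun
def cap(n,name):
    im=imaging.capture(n);b=cv2.cvtColor(im,cv2.COLOR_RGB2BGR);cv2.imwrite(f'pics/{name}.png',b);return b
def reds(b,amin=8):
    i=b.astype(int);m=((i[...,2]>150)&(i[...,1]<110)&(i[...,0]<70)&(i[...,2]-i[...,1]>110)).astype(np.uint8)
    k,l,s,c=cv2.connectedComponentsWithStats(m);return [(c[j].round(2),s[j][4]) for j in range(1,k) if s[j][4]>=amin]
E
python3 - <<'E'
from h import *
for n in("top","side"):
    b=cv2.imread(f'pics/{n}0.png')
    for c,a in reds(b): print(n,c,a,ray(n,*c,12.4).round(1),ray(n,*c,65.3).round(1))
b=cv2.imread('pics/side0.png')
cv2.imwrite('pics/side0r.png',cv2.resize(b[190:330,240:360],None,fx=4.2,fy=4.2,interpolation=cv2.INTER_CUBIC))
cv2.imwrite('pics/side0m.png',cv2.resize(b[155:245,250:370],None,fx=6,fy=6,interpolation=cv2.INTER_CUBIC))
E
```

```text
top [505.66 151.  ] 32 [ 732.1 -649.8   12.4] [ 724.1 -625.    65.3]
top [492.12 165.  ] 33 [ 694.  -612.5   12.4] [ 687.4 -589.2   65.3]
top [478.12 168.78] 32 [ 683.5 -574.4   12.4] [ 677.4 -552.6   65.3]
top [508.87 169.13] 39 [ 683.1 -658.    12.4] [ 677.  -632.9   65.3]
top [495.58 175.21] 71 [ 666.5 -621.6   12.4] [ 661.  -598.    65.3]
top [519.21 177.59] 39 [ 660.5 -685.8   12.4] [ 655.2 -659.7   65.3]
top [512.34 182.06] 35 [ 648.3 -667.    12.4] [ 643.5 -641.6   65.3]
top [411.32 212.34] 50 [ 565.5 -393.1   12.4] [ 563.9 -378.2   65.3]
top [320.94 213.09] 53 [ 562.4 -150.9   12.4] [ 560.9 -145.4   65.3]
top [242.5 238.5] 48 [494.1  57.3  12.4] [495.2  54.8  65.3]
top [367.04 274.92] 52 [ 398.6 -273.9   12.4] [ 403.4 -263.6   65.3]
top [310.16 276.53] 49 [ 394.  -122.5   12.4] [ 399.  -118.    65.3]
side [286.4 163.3] 10 [ 567.6 -401.5   12.4] [ 566.9 -324.5   65.3]
side [330.  183.5] 10 [ 401.1 -278.    12.4] [ 410.4 -208.4   65.3]
side [284.81 202.75] 16 [ 566.9 -157.5   12.4] [566.3 -95.1  65.3]
side [333.67 210.48] 21 [ 397.4 -125.4   12.4] [406.9 -64.9  65.3]
side [306.5 235. ] 18 [492.6  -1.   12.4] [496.4  52.1  65.3]
```

View pics/side0r.png

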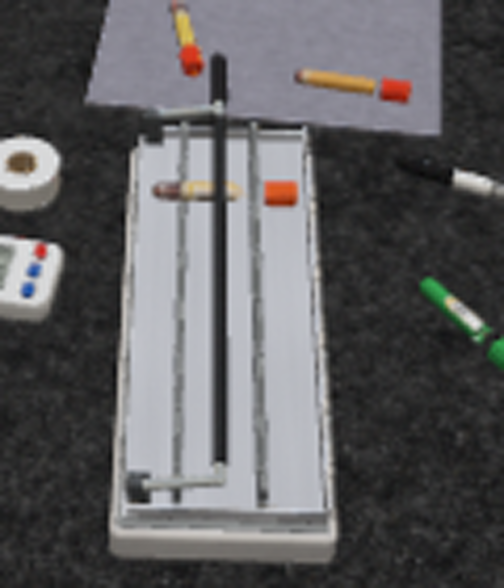

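View pics/side0m.png

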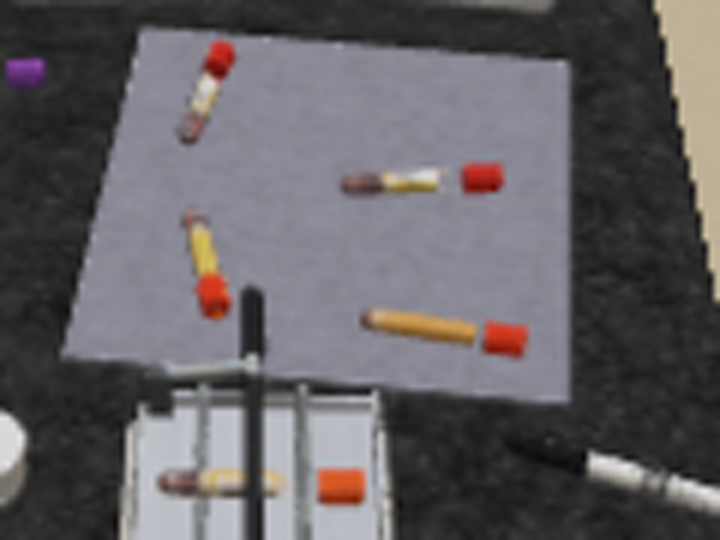

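Each of the four tubes fits the description: red cap, lying on the mat. The green, purple and yellow ones are off the mat. I'll fit the mixer pose from the plate lines, the held tube and the bar.

```bash
python3 - <<'E'
from h import *
from scipy.optimize import least_squares
f=lambda x,y,z,n='top':ray(n,x/4.5+130-.39,y/4.5+185-.39,z)
pts={'rear':[(70,126),(300,124),(560,121)],'front':[(75,218),(300,214),(600,211)]}
for k,v in pts.items(): print(k,[f(*p,70)[:2].round(1) for p in v])
print('rod',f(70,172,78.5).round(1),f(600,165,78.5).round(1),'gripend',f(740,163,78.5).round(1))
for z in(20,30,48): print(z,[f(*p,z)[:2].round(1) for p in[(50,60),(648,50),(650,292),(53,299)]])
print('cap',f(508,244,65.3),'foot',f(508,86,65.3))
g=lambda x,y,z:ray('side',x/4.2+240-.4,y/4.2+190-.4,z)
print('side: grip end',g(219,58,78.5),'rod',g(219,460,78.5),'cap',g(281,193,65.3),'rear',g(183,130,70),g(178,500,70),'front',g(253,130,70),g(262,500,70))
E
```

```text
rear [array([560. , 301.1]), array([561.7, 172.2]), array([564. ,  25.7])]
front [array([508.2, 297.7]), array([511. , 171.7]), array([513.3,   2.8])]
rod [534.  298.8  78.5] [539.2   2.9  78.5] gripend [540.6 -75.8  78.5]
20 [array([599.9, 325. ]), array([607.6, -24.5]), array([465.6, -26.3]), array([460.5, 321.5])]
30 [array([599.3, 322.6]), array([607. , -24.4]), array([466. , -26.2]), array([460.9, 319. ])]
48 [array([598.3, 318.2]), array([605.9, -24.2]), array([466.8, -25.9]), array([461.8, 314.7])]
cap [494.38661042  54.80677185  65.3       ] foot [583.92306729  55.37100846  65.3       ]
side: grip end [543.48143702 -77.41522324  78.5       ] rod [537.74568389 296.54893399  78.5       ] cap [496.45208983  54.41252229  65.3       ] rear [568.86803817  -3.18751072  70.        ] [561.51382195 320.29536581  70.        ] front [516.76617161  -5.98316306  70.        ] [511.51359701 317.70553793  70.        ]
```

```bash
cat >> h.py <<'E'
def tube(cpx,fpx,n='top'):
    c=ray(n,*cpx,12.6);f=ray(n,*fpx,9.8);d=(c-f)[:2];L=np.linalg.norm(d);u=d/L
    j=c[:2]-u*11.5
    print('cap',c[:2].round(1),'foot',f[:2].round(1),'len',round(L+11.5,1),'alpha',np.degrees(np.arctan2(u[1],u[0])).round(1),'grip@33',(j-u*33).round(1))
E
python3 - <<'E'
from h import *
q=lambda x,y:(x/5+285-.4,y/5+170-.4)
for nm,c,f in(('A',(320.94,213.09),q(335,187)),('B',(411.32,212.34),q(471,179)),('C',(310.16,276.53),q(160,378)),('D',(367.04,274.92),q(398,361))):
    print(nm);tube(c,f)
# all via side
q=lambda x,y:(x/6+250-.42,y/6+155-.42)
print('side')
for nm,c,f in(('A',q(214,297),q(191,213)),('B',q(219,58),q(188,140)),('C',q(505,339),q(364,318)),('D',q(483,178),q(342,184))):
    print(nm);tube(c,f,'side')
E
```

```text
A
cap [ 562.4 -150.9] foot [ 579.1 -233.3] len 95.6 alpha 101.5 grip@33 [ 571.2 -194.5]
B
cap [ 565.5 -393. ] foot [ 583.8 -306.3] len 100.1 alpha -101.9 grip@33 [ 574.7 -349.5]
C
cap [ 394.  -122.4] foot [ 476.9 -139.7] len 96.1 alpha 168.2 grip@33 [ 437.6 -131.5]
D
cap [ 398.6 -273.8] foot [ 486.4 -266.9] len 99.6 alpha -175.5 grip@33 [ 442.9 -270.4]
side
A
cap [ 565.2 -150.1] foot [ 581.5 -231.8] len 94.8 alpha 101.3 grip@33 [ 573.9 -193.7]
B
cap [ 568.7 -394.6] foot [ 586.  -306.3] len 101.4 alpha -101.1 grip@33 [ 577.3 -350.9]
C
cap [ 397.4 -122. ] foot [ 477.6 -139.3] len 93.5 alpha 167.8 grip@33 [ 440.9 -131.4]
D
cap [ 401.1 -273.2] foot [ 488.7 -265.9] len 99.4 alpha -175.3 grip@33 [ 445.4 -269.5]
```

```bash
cat > plan.py <<'E'
import sys,numpy as np
from scipy.spatial.transform import Rotation as R
from cell import telemetry
o=telemetry.get_obs();x,y,z,psi=map(float,sys.argv[1:5])
r=R.from_rotvec(o['eef_rot']);T=R.from_matrix(np.array([[np.cos(np.radians(psi)),np.sin(np.radians(psi)),0],[np.sin(np.radians(psi)),-np.cos(np.radians(psi)),0],[0,0,-1]]))
m=r.as_matrix()
print('now',o['clock'].round(2) if hasattr(o['clock'],'round') else o['clock'],o['ee_pos'].round(1),'psi',np.degrees(np.arctan2(m[1,0],m[0,0])).round(1),'gap',round(o['finger_gap'],1),'F',o['ft_force'].round(1),'q',o['joint_pos'].round(2))
print('d',r.inv().apply(np.array([x,y,z])-o['ee_pos']).round(1),'w',(r.inv()*T).as_rotvec().round(3))
E
python3 plan.py 541.5 -50.5 188 91
```

```text
now 0.1 [ 299.8 -632.1  188.6] psi 25.4 gap 91.2 F [-0.7  0.1  0.9] q [-1.16  0.38  1.73  0.    1.03 -0.03]
d [ 467.6 -422.     1. ] w [-1.000e-03 -1.000e-03 -1.145e+00]
```

{"op": "jog_arm", "data": {"steps": [{"dx": 467, "dy": -422, "wz": -1.145, "gripper": 0.5}, {"dx": 467, "dy": -422, "wz": -1.145, "gripper": 0.5}, {"dx": 467, "dy": -422, "wz": -1.145, "gripper": 0.5}, {"dx": 467, "dy": -422, "wz": -1.145, "gripper": 0.5}, {"dx": 467, "dy": -422, "wz": -1.145, "gripper": 0.5}]}}

```text
validation failed for argument at $.st...
```

```bash
python3 plan.py 541.5 -50.5 150 91
```

```text
now 0.1 [ 299.8 -632.1  188.6] psi 25.4 gap 91.2 F [-0.7  0.1  0.9] q [-1.16  0.38  1.73  0.    1.03 -0.03]
d [ 467.6 -421.9   39. ] w [-1.000e-03 -1.000e-03 -1.145e+00]
```

{"op": "jog_arm", "data": {"steps": [{"dx": 37, "dy": -33, "dz": 0, "wx": 0, "wy": 0, "wz": -0.14, "gripper": 0.5}, {"dx": 74, "dy": -66, "dz": 0, "wx": 0, "wy": 0, "wz": -0.28, "gripper": 0.5}, {"dx": 111, "dy": -99, "dz": 0, "wx": 0, "wy": 0, "wz": -0.42, "gripper": 0.5}, {"dx": 148, "dy": -132, "dz": 0, "wx": 0, "wy": 0, "wz": -0.56, "gripper": 0.5}, {"dx": 185, "dy": -165, "dz": 0, "wx": 0, "wy": 0, "wz": -0.7, "gripper": 0.5}]}}

```text
clock: 0.6
ee_pos: [396.6, -402.2, 188.9]
eef_rot: [-2.638, -1.706, 0.0]
ft_force: [0.9, -0.3, 0.1]
finger_gap: 54.1
```

```bash
python3 plan.py 541.5 -50.5 150 91
```

```text
now 0.6 [ 396.6 -402.2  188.9] psi 65.8 gap 54.1 F [ 0.9 -0.3  0.1] q [-0.83  0.17  2.01  0.    0.96 -0.41]
d [380.1 -12.1  39. ] w [-0.   -0.   -0.44]
```

{"op": "jog_arm", "data": {"steps": [{"dx": 250, "dy": -8, "dz": 0, "wx": 0, "wy": 0, "wz": -0.44, "gripper": 0.6}, {"dx": 250, "dy": -8, "dz": 0, "wx": 0, "wy": 0, "wz": -0.44, "gripper": 0.6}, {"dx": 250, "dy": -8, "dz": 0, "wx": 0, "wy": 0, "wz": -0.44, "gripper": 0.6}, {"dx": 250, "dy": -8, "dz": 0, "wx": 0, "wy": 0, "wz": -0.44, "gripper": 0.6}, {"dx": 250, "dy": -8, "dz": 0, "wx": 0, "wy": 0, "wz": -0.44, "gripper": 0.6}]}}

```text
clock: 1.1
ee_pos: [493.1, -171.5, 189.1]
eef_rot: [2.208, 2.235, -0.0]
ft_force: [0.4, -1.1, -0.7]
finger_gap: 36.7
```

```bash
python3 plan.py 541.5 -50.5 150 91
```

```text
now 1.1 [ 493.1 -171.5  189.1] psi 90.7 gap 36.7 F [ 0.4 -1.1 -0.7] q [-0.38  0.1   2.09 -0.    0.95 -0.39]
d [120.4  49.9  39.1] w [ 0.     0.    -0.005]
```

{"op": "jog_arm", "data": {"steps": [{"dx": 120, "dy": 49, "dz": 60, "wx": 0, "wy": 0, "wz": 0, "gripper": 0.6}, {"dx": 120, "dy": 49, "dz": 60, "wx": 0, "wy": 0, "wz": 0, "gripper": 0.6}, {"dx": 120, "dy": 49, "dz": 60, "wx": 0, "wy": 0, "wz": 0, "gripper": 0.6}, {"dx": 120, "dy": 49, "dz": 60, "wx": 0, "wy": 0, "wz": 0, "gripper": 0.6}]}}

```text
clock: 1.5
ee_pos: [539.9, -49.4, 126.8]
eef_rot: [-2.202, -2.237, 0.003]
ft_force: [0.3, 0.1, -0.5]
finger_gap: 36.7
```

```bash
python3 plan.py 541.5 -50.5 60 91; python3 - <<'E'
from h import *
b=cap('side','s1');cv2.imwrite('pics/s1c.png',cv2.resize(b[150:270,230:370],None,fx=5,fy=5,interpolation=cv2.INTER_CUBIC))
E
```

```text
now 1.5 [539.9 -49.4 126.8] psi 90.9 gap 36.7 F [ 0.3  0.1 -0.5] q [-0.13  0.22  2.08  0.    0.84 -0.15]
d [-1.2  1.8 66.8] w [-0.003 -0.001 -0.002]
```

View pics/s1c.png

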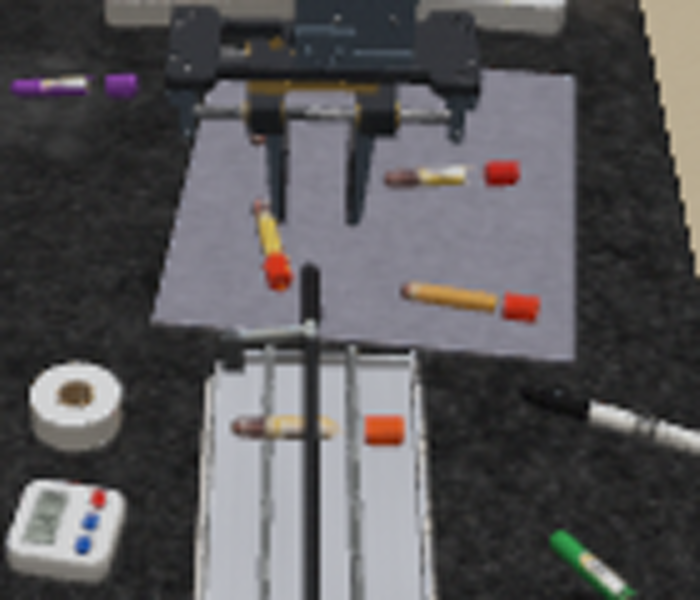

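The fingers straddle the grip: tips at crop columns 281 and 353, rod at 312. I'll go down and pinch.

{"op": "jog_arm", "data": {"steps": [{"dx": -1, "dy": 1, "dz": 40, "wx": 0, "wy": 0, "wz": 0, "gripper": 0.6}, {"dx": -1, "dy": 1, "dz": 67, "wx": 0, "wy": 0, "wz": 0, "gripper": 0.6}, {"dx": -1, "dy": 1, "dz": 67, "wx": 0, "wy": 0, "wz": 0, "gripper": 0.95}, {"dx": -1, "dy": 1, "dz": 67, "wx": 0, "wy": 0, "wz": 0, "gripper": 0.95}, {"dx": -1, "dy": 1, "dz": 67, "wx": 0, "wy": 0, "wz": 0, "gripper": 0.95}]}}

```text
clock: 2.05
ee_pos: [542.4, -54.6, 63.8]
eef_rot: [2.208, 2.233, 0.002]
ft_force: [0.3, -0.5, -0.0]
finger_gap: 15.6
```

```bash
python3 plan.py 541.5 -50.5 60 91
```

```text
now 2.05 [542.4 -54.6  63.8] psi 90.7 gap 15.6 F [ 0.3 -0.5 -0. ] q [-0.14  0.33  2.09 -0.    0.72 -0.15]
d [ 4.1 -0.8  3.8] w [ 0.002  0.    -0.006]
```

{"op": "jog_arm", "data": {"steps": [{"dx": 0, "dy": 0, "dz": 0, "wx": 0, "wy": 0, "wz": 0, "gripper": 0.95}, {"dx": 0, "dy": 0, "dz": 0, "wx": 0, "wy": 0, "wz": 0, "gripper": 0.95}, {"dx": 0, "dy": 0, "dz": 0, "wx": 0, "wy": 0, "wz": 0, "gripper": 0.95}]}}

```text
clock: 2.35
ee_pos: [541.7, -54.0, 62.7]
eef_rot: [2.208, 2.234, 0.001]
ft_force: [0.1, 0.6, -0.2]
finger_gap: 4.4
```

```bash
python3 plan.py 541.5 -50.5 60 91
```

```text
now 2.35 [541.7 -54.   62.7] psi 90.7 gap 4.4 F [ 0.1  0.6 -0.2] q [-0.14  0.33  2.1   0.    0.71 -0.15]
d [ 3.5 -0.2  2.7] w [ 0.001  0.    -0.005]
```

The gap is 4.4 mm, so the 13 mm grip isn't between the fingers. I'll look.

```bash
python3 - <<'E'
from h import *
b=cap('side','s2');cv2.imwrite('pics/s2c.png',cv2.resize(b[150:270,230:370],None,fx=5,fy=5,interpolation=cv2.INTER_CUBIC))
b=cap('top','t2');cv2.imwrite('pics/t2c.png',cv2.resize(b[180:280,200:340],None,fx=5,fy=5,interpolation=cv2.INTER_CUBIC))
E
```

```text
(no output)
```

View pics/s2c.png

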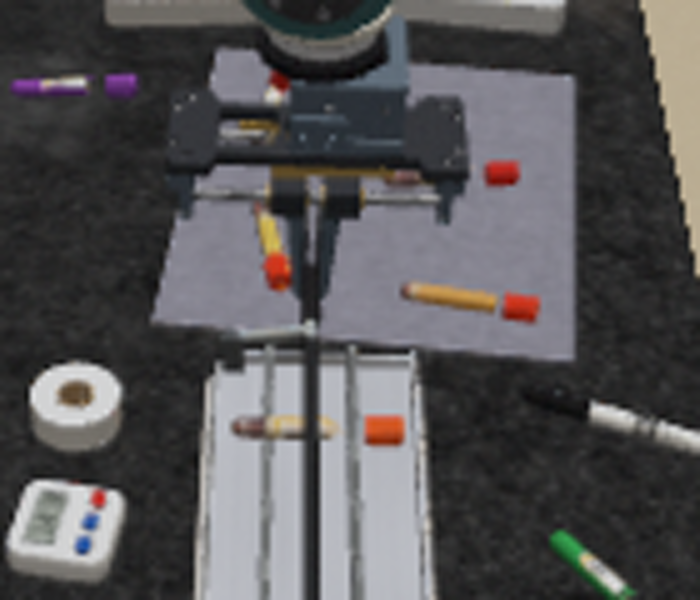

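View pics/t2c.png

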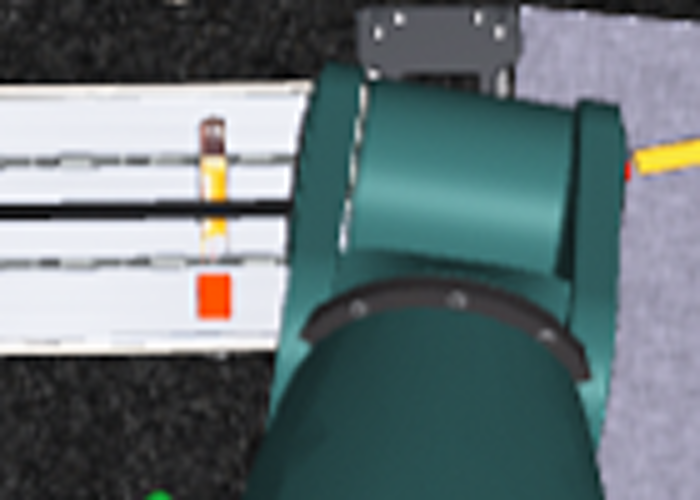

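```bash
python3 - <<'E'
from h import *
for X in([541.7,-54,62.7],[541.7,-54,81.7],[541.7,-76,78.5],[541.7,-38,62.7],[541.7,-38,81.7]):
    p=proj('side',X)[0];print(X,p,(p-[230,150])*5)
b=cv2.imread('pics/s2.png');cv2.imwrite('pics/s2d.png',cv2.resize(b[180:225,270:315],None,fx=13,fy=13,interpolation=cv2.INTER_CUBIC))
E
```

```text
[541.7, -54, 62.7] [292.01671218 211.82752838] [310.08356091 309.13764188]
[541.7, -54, 81.7] [292.22060504 207.39870722] [311.1030252  286.99353609]
[541.7, -76, 78.5] [292.28392746 203.71037364] [311.41963731 268.55186821]
[541.7, -38, 62.7] [291.94280496 215.13944983] [309.71402479 325.69724915]
[541.7, -38, 81.7] [292.14793323 210.70120254] [310.73966614 303.50601272]
```

View pics/s2d.png

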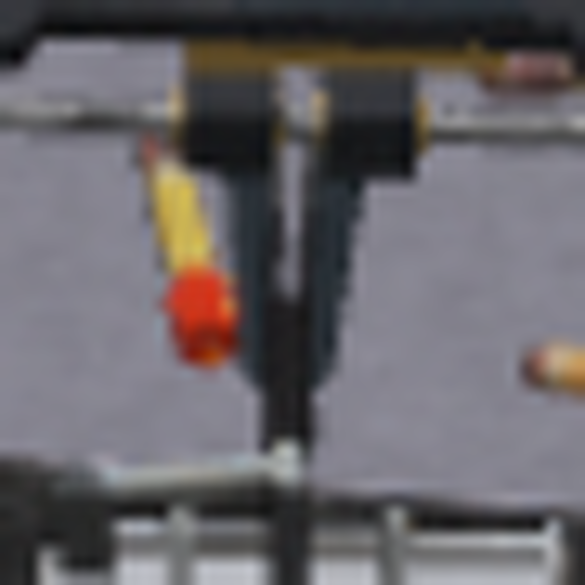

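{"op": "jog_arm", "data": {"steps": [{"dx": 0, "dy": 0, "dz": 0, "wx": 0, "wy": 0, "wz": 0, "gripper": 1}, {"dx": 0, "dy": 0, "dz": 0, "wx": 0, "wy": 0, "wz": 0, "gripper": 1}]}}

```text
clock: 2.65
ee_pos: [541.3, -53.9, 62.1]
eef_rot: [-2.208, -2.235, 0.0]
ft_force: [-0.3, -0.5, -0.3]
finger_gap: 0.5
```

```bash
python3 - <<'E'
from h import *
b=cap('side','s3');cv2.imwrite('pics/s3d.png',cv2.resize(b[180:225,270:315],None,fx=13,fy=13,interpolation=cv2.INTER_CUBIC))
E
python3 plan.py 541.5 -50.5 60 91
```

```text
now 2.7 [541.4 -53.9  62.1] psi 90.7 gap 0.2 F [-0.8  0.4  0.7] q [-0.14  0.33  2.1   0.    0.71 -0.15]
d [3.4 0.2 2.1] w [-0.    -0.    -0.005]
```

View pics/s3d.png

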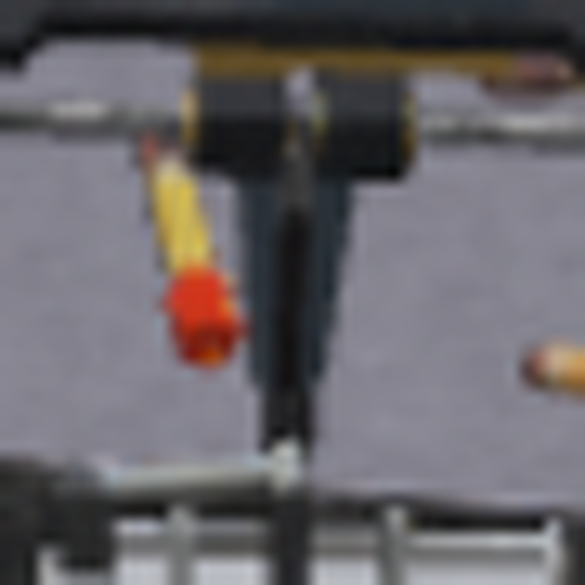

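```bash
python3 - <<'E'
from h import *
for z in(140,180,220): print(z,ray('top',272,190,z).round(0),ray('top',304,190,z).round(0))
# s1: tip predicted
for z in (126.8,):
  for y in(-33.4,-49.4,-65.4): print(proj('side',[540,y,z]))
b=cv2.imread('pics/side0.png');cv2.imwrite('pics/s0g.png',cv2.resize(b[25:125,320:420],None,fx=6,fy=6,interpolation=cv2.INTER_CUBIC))
# start pose tips
print(proj('side',[299.8,-632.1,188.5]))
import numpy as np
for s in(-45.5,45.5):
  for w in(-16,0,16):
    d=np.array([.4288,-.9034,0])*s+np.array([.9034,.4288,0])*w
    p=proj('side',np.array([299.8,-632.1,188.5])+d)[0];print(s,w,p,(p-[320,25])*6)
E
```

```text
140 [614. -19. 140.] [614. -96. 140.]
180 [611. -19. 180.] [612. -94. 180.]
220 [608. -18. 220.] [609. -91. 220.]
[[293.18244569 200.7677255 ]]
[[293.24684772 197.47289959]]
[[293.30998348 194.24285664]]
[[353.8558026   98.01943845]]
-45.5 -16 [363.17105481 101.98489676] [259.02632884 461.90938053]
-45.5 0 [359.77915213 102.65676115] [238.67491276 465.9405669 ]
-45.5 16 [356.36697497 103.33264149] [218.20184983 469.99584894]
45.5 -16 [351.45578327  92.94141588] [188.73469961 407.64849531]
45.5 0 [348.16145627  93.56139974] [168.96873759 411.36839844]
45.5 16 [344.8482015   94.18494575] [149.089209   415.10967452]
```

View pics/s0g.png

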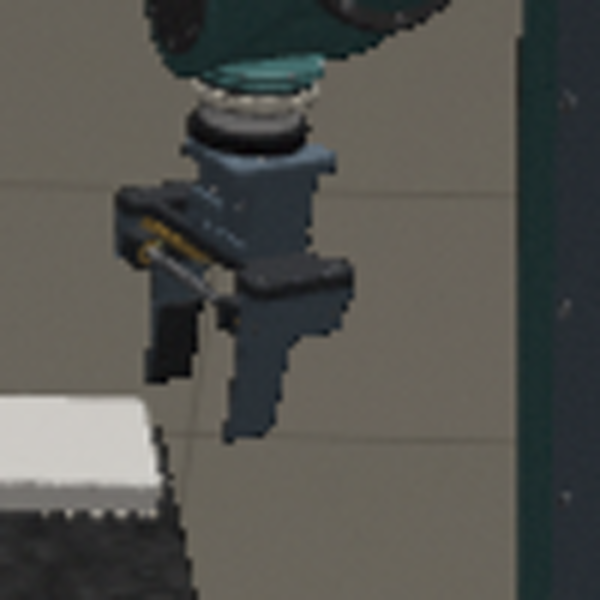

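The visible fingertips sit about 23 mm above where the reported TCP projects, in the start picture as well. So the fingers closed just over the grip. I'll reopen, go 24 mm lower (safe under either reading), and pinch again.

{"op": "jog_arm", "data": {"steps": [{"dx": 3, "dy": 0, "dz": 0, "wx": 0, "wy": 0, "wz": 0, "gripper": 0.6}, {"dx": 3, "dy": 0, "dz": 0, "wx": 0, "wy": 0, "wz": 0, "gripper": 0.6}, {"dx": 3, "dy": 0, "dz": 0, "wx": 0, "wy": 0, "wz": 0, "gripper": 0.6}, {"dx": 3, "dy": 0, "dz": 12, "wx": 0, "wy": 0, "wz": 0, "gripper": 0.6}, {"dx": 3, "dy": 0, "dz": 24, "wx": 0, "wy": 0, "wz": 0, "gripper": 0.6}]}}

```text
clock: 3.2
ee_pos: [541.4, -50.9, 37.3]
eef_rot: [2.208, 2.234, 0.0]
ft_force: [-0.1, -0.0, -0.5]
finger_gap: 35.9
```

{"op": "jog_arm", "data": {"steps": [{"dx": 0, "dy": 0, "dz": 0, "wx": 0, "wy": 0, "wz": 0, "gripper": 1}, {"dx": 0, "dy": 0, "dz": 0, "wx": 0, "wy": 0, "wz": 0, "gripper": 1}, {"dx": 0, "dy": 0, "dz": 0, "wx": 0, "wy": 0, "wz": 0, "gripper": 1}, {"dx": 0, "dy": 0, "dz": 0, "wx": 0, "wy": 0, "wz": 0, "gripper": 1}]}}

```text
clock: 3.6
ee_pos: [540.8, -50.9, 38.1]
eef_rot: [-2.207, -2.234, 0.001]
ft_force: [-3.3, -0.7, -0.8]
finger_gap: 12.3
```

```bash
python3 - <<'E'
from h import *
b=cap('side','s4');cv2.imwrite('pics/s4d.png',cv2.resize(b[180:225,270:315],None,fx=13,fy=13,interpolation=cv2.INTER_CUBIC))
E
python3 plan.py 541.5 -50.5 60 91
```

```text
now 3.65 [540.8 -50.9  38.1] psi 90.7 gap 12.2 F [-4.3 -0.9  0.2] q [-0.14  0.37  2.1  -0.    0.67 -0.15]
d [  0.4   0.7 -21.9] w [-0.001  0.    -0.005]
```

View pics/s4d.png

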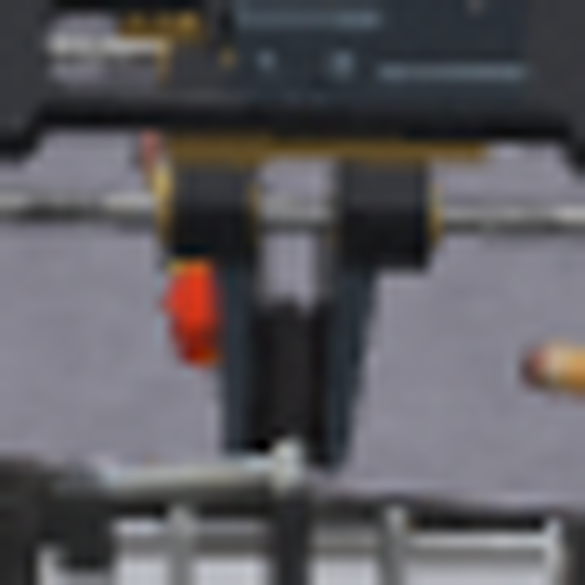

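Gripped this time, gap 12.3 mm. Swinging the bar up along the arc.

{"op": "jog_arm", "data": {"steps": [{"dx": 0, "dy": 1.5, "dz": -8.5, "wx": 0, "wy": 0, "wz": 0, "gripper": 1}, {"dx": 0, "dy": 5.3, "dz": -17, "wx": 0, "wy": 0, "wz": 0, "gripper": 1}, {"dx": 0, "dy": 10, "dz": -25, "wx": 0, "wy": 0, "wz": 0, "gripper": 1}, {"dx": 0, "dy": 16, "dz": -31, "wx": 0, "wy": 0, "wz": 0, "gripper": 1}, {"dx": 0, "dy": 16, "dz": -31, "wx": 0, "wy": 0, "wz": 0, "gripper": 1}]}}

```text
clock: 4.15
ee_pos: [556.1, -50.7, 70.5]
eef_rot: [-2.206, -2.233, 0.004]
ft_force: [-18.5, -2.7, 14.9]
finger_gap: 12.4
```

```bash
python3 - <<'E'
from h import *
b=cap('side','s5');cv2.imwrite('pics/s5d.png',cv2.resize(b[170:330,250:350],None,fx=5,fy=3.7,interpolation=cv2.INTER_CUBIC))
E
python3 plan.py 541.5 -50.5 60 91
```

```text
now 4.2 [555.9 -50.7  70.3] psi 90.7 gap 12.1 F [-17.8  -2.1  16.3] q [-0.13  0.34  2.06 -0.    0.74 -0.14]
d [  0.4 -14.3  10.4] w [-0.004 -0.    -0.005]
```

View pics/s5d.png

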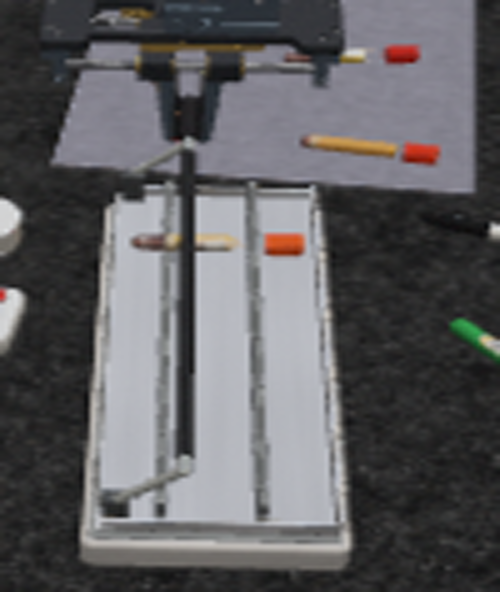

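{"op": "jog_arm", "data": {"steps": [{"dx": 0, "dy": 6, "dz": -7.2, "wx": 0, "wy": 0, "wz": 0, "gripper": 1}, {"dx": 0, "dy": 14.3, "dz": -11.4, "wx": 0, "wy": 0, "wz": 0, "gripper": 1}, {"dx": 0, "dy": 23.2, "dz": -14.2, "wx": 0, "wy": 0, "wz": 0, "gripper": 1}, {"dx": 0, "dy": 32.4, "dz": -15.5, "wx": 0, "wy": 0, "wz": 0, "gripper": 1}, {"dx": 0, "dy": 32.4, "dz": -15.5, "wx": 0, "wy": 0, "wz": 0, "gripper": 1}]}}

```text
clock: 4.7
ee_pos: [591.3, -50.4, 86.3]
eef_rot: [2.207, 2.234, 0.002]
ft_force: [-1.7, 0.1, 9.2]
finger_gap: 12.2
```

{"op": "jog_arm", "data": {"steps": [{"dx": 0, "dy": 9, "dz": 0, "wx": 0, "wy": 0, "wz": 0, "gripper": 1}, {"dx": 0, "dy": 18, "dz": 2, "wx": 0, "wy": 0, "wz": 0, "gripper": 1}, {"dx": 0, "dy": 26, "dz": 5, "wx": 0, "wy": 0, "wz": 0, "gripper": 1}, {"dx": 0, "dy": 28, "dz": 6.5, "wx": 0, "wy": 0, "wz": 0, "gripper": 1}, {"dx": 0, "dy": 28, "dz": 6.5, "wx": 0, "wy": 0, "wz": 0, "gripper": 1}]}}

```text
clock: 5.2
ee_pos: [614.7, -50.0, 79.3]
eef_rot: [-2.204, -2.231, 0.008]
ft_force: [-29.0, -3.5, 30.3]
finger_gap: 12.3
```

```bash
python3 - <<'E'
from h import *
b=cap('side','s6');cv2.imwrite('pics/s6d.png',cv2.resize(b[170:330,250:350],None,fx=5,fy=3.7,interpolation=cv2.INTER_CUBIC))
E
python3 plan.py 541.5 -50.5 60 91
```

```text
now 5.25 [614.7 -50.1  79.3] psi 90.7 gap 11.7 F [-29.8  -2.7  29.6] q [-0.12  0.4   1.94 -0.    0.8  -0.13]
d [  0.5 -73.   19.8] w [-0.007 -0.    -0.005]
```

View pics/s6d.png

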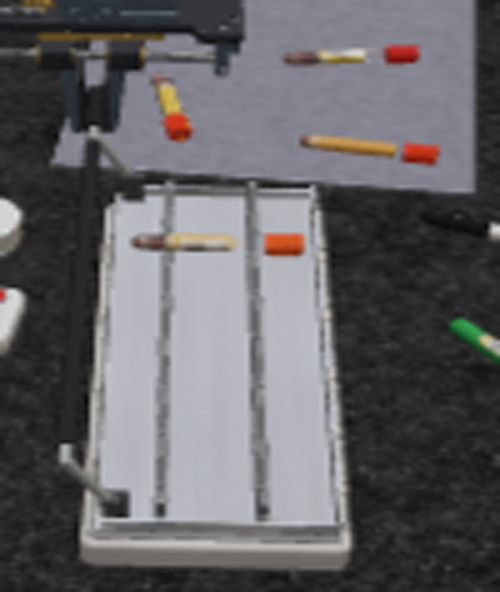

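The bar is at its upper stop (x travel 74 mm, bar leaning back). Releasing and rising.

{"op": "jog_arm", "data": {"steps": [{"dx": 0, "dy": -3, "dz": 0, "wx": 0, "wy": 0, "wz": 0, "gripper": 0.6}, {"dx": 0, "dy": -3, "dz": 0, "wx": 0, "wy": 0, "wz": 0, "gripper": 0.6}, {"dx": 0, "dy": -3, "dz": 0, "wx": 0, "wy": 0, "wz": 0, "gripper": 0.6}, {"dx": 0, "dy": -3, "dz": -40, "wx": 0, "wy": 0, "wz": 0, "gripper": 0.7}, {"dx": 0, "dy": -3, "dz": -70, "wx": 0, "wy": 0, "wz": 0, "gripper": 1}]}}

```text
clock: 5.75
ee_pos: [615.2, -50.0, 149.5]
eef_rot: [2.208, 2.235, 0.0]
ft_force: [0.8, 0.5, 0.7]
finger_gap: 23.0
```

```bash
python3 plan.py 525 -200 20 101.5
```

```text
now 5.75 [615.2 -50.  149.5] psi 90.7 gap 23.0 F [0.8 0.5 0.7] q [-0.12  0.3   1.93  0.    0.91 -0.13]
d [-148.9  -92.   129.5] w [ 0.    -0.    -0.189]
```

{"op": "jog_arm", "data": {"steps": [{"dx": -149, "dy": -92, "dz": 60, "wx": 0, "wy": 0, "wz": -0.189, "gripper": 1}, {"dx": -149, "dy": -92, "dz": 60, "wx": 0, "wy": 0, "wz": -0.189, "gripper": 1}, {"dx": -149, "dy": -92, "dz": 60, "wx": 0, "wy": 0, "wz": -0.189, "gripper": 1}, {"dx": -149, "dy": -92, "dz": 100, "wx": 0, "wy": 0, "wz": -0.189, "gripper": 1}, {"dx": -149, "dy": -92, "dz": 125, "wx": 0, "wy": 0, "wz": -0.189, "gripper": 1}]}}

```text
clock: 6.25
ee_pos: [523.8, -202.5, 22.4]
eef_rot: [1.989, 2.429, 0.001]
ft_force: [0.6, 0.4, -0.9]
finger_gap: 0.7
```

```bash
python3 plan.py 525 -200 0 101.5;python3 - <<'E'
from h import *
b=cap('side','s7');cv2.imwrite('pics/s7d.png',cv2.resize(b[155:245,250:370],None,fx=6,fy=6,interpolation=cv2.INTER_CUBIC))
E
```

```text
now 6.25 [ 523.8 -202.5   22.4] psi 101.4 gap 0.7 F [ 0.6  0.4 -0.9] q [-0.41  0.42  2.06 -0.    0.65 -0.61]
d [ 2.2  1.6 22.4] w [ 0.001  0.001 -0.002]
```

View pics/s7d.png

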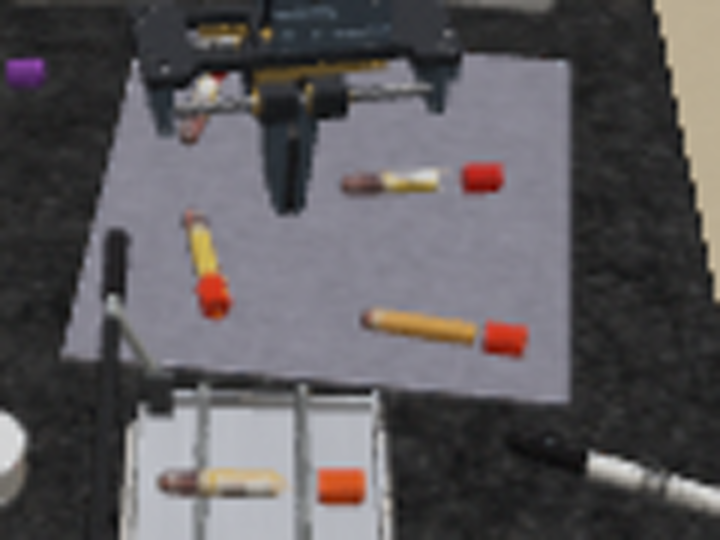

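{"op": "jog_arm", "data": {"steps": [{"dx": 0, "dy": 0, "dz": 15, "wx": 0, "wy": 0, "wz": 0, "gripper": 1}, {"dx": 0, "dy": 0, "dz": 30, "wx": 0, "wy": 0, "wz": 0, "gripper": 1}, {"dx": 0, "dy": 0, "dz": 34, "wx": 0, "wy": 0, "wz": 0, "gripper": 1}, {"dx": 0, "dy": 0, "dz": 34, "wx": 0, "wy": 0, "wz": 0, "gripper": 1}]}}

```text
clock: 6.7
ee_pos: [525.1, -199.7, -10.8]
eef_rot: [1.986, 2.434, 0.0]
ft_force: [-0.4, 0.2, -1.0]
finger_gap: 0.4
```

{"op": "jog_arm", "data": {"steps": [{"dx": 0, "dy": 0, "dz": 3, "wx": 0, "wy": 0, "wz": 0, "gripper": 1}, {"dx": 0, "dy": 0, "dz": 3, "wx": 0, "wy": 0, "wz": 0, "gripper": 1}]}}

```text
clock: 6.9
ee_pos: [525.0, -200.1, -13.4]
eef_rot: [1.986, 2.433, 0.0]
ft_force: [-0.1, -0.6, -0.5]
finger_gap: 0.3
```

{"op": "jog_arm", "data": {"steps": [{"dx": 0, "dy": 0, "dz": 3, "wx": 0, "wy": 0, "wz": 0, "gripper": 1}, {"dx": 0, "dy": 0, "dz": 3, "wx": 0, "wy": 0, "wz": 0, "gripper": 1}]}}

```text
clock: 7.1
ee_pos: [524.5, -200.1, -16.9]
eef_rot: [1.987, 2.433, 0.0]
ft_force: [-0.1, -0.1, 0.4]
finger_gap: 0.6
```

{"op": "jog_arm", "data": {"steps": [{"dx": 0, "dy": 0, "dz": 2, "wx": 0, "wy": 0, "wz": 0, "gripper": 1}, {"dx": 0, "dy": 0, "dz": 2, "wx": 0, "wy": 0, "wz": 0, "gripper": 1}]}}

```text
clock: 7.3
ee_pos: [524.5, -200.1, -19.0]
eef_rot: [-1.987, -2.433, 0.0]
ft_force: [-0.4, 0.5, -0.5]
finger_gap: 0.9
```

{"op": "jog_arm", "data": {"steps": [{"dx": 0, "dy": 0, "dz": 2, "wx": 0, "wy": 0, "wz": 0, "gripper": 1}, {"dx": 0, "dy": 0, "dz": 2, "wx": 0, "wy": 0, "wz": 0, "gripper": 1}]}}

```text
clock: 7.5
ee_pos: [524.4, -200.1, -21.1]
eef_rot: [-1.987, -2.433, 0.0]
ft_force: [0.3, 0.1, -0.6]
finger_gap: 0.5
```

{"op": "jog_arm", "data": {"steps": [{"dx": 0, "dy": 0, "dz": 1, "wx": 0, "wy": 0, "wz": 0, "gripper": 1}, {"dx": 0, "dy": 0, "dz": 1, "wx": 0, "wy": 0, "wz": 0, "gripper": 1}]}}

```text
clock: 7.7
ee_pos: [524.5, -200.1, -21.5]
eef_rot: [-1.987, -2.433, 0.0]
ft_force: [-3.0, 0.7, 8.9]
finger_gap: 0.5
```

Contact with the mat (z 3) comes at reported z -21.3, so the true tip is the reported z + 24.3. Tube A is next (cap in the s7 crop at (214,297), unmoved).

```bash
python3 plan.py 572.5 -194 -18.5 101.4
```

```text
now 7.7 [ 524.5 -200.1  -21.5] psi 101.5 gap 0.5 F [-3.   0.7  8.9] q [-0.41  0.5   2.06 -0.    0.58 -0.61]
d [-3.6 48.2 -3.1] w [-0.    -0.     0.002]
```

{"op": "jog_arm", "data": {"steps": [{"dx": 0, "dy": 0, "dz": -40, "wx": 0, "wy": 0, "wz": 0, "gripper": 0.6}, {"dx": -3.6, "dy": 30, "dz": -45, "wx": 0, "wy": 0, "wz": 0, "gripper": 0.6}, {"dx": -3.6, "dy": 48, "dz": -45, "wx": 0, "wy": 0, "wz": 0, "gripper": 0.6}, {"dx": -3.6, "dy": 48, "dz": -45, "wx": 0, "wy": 0, "wz": 0, "gripper": 0.6}, {"dx": -3.6, "dy": 48, "dz": -35, "wx": 0, "wy": 0, "wz": 0, "gripper": 0.6}]}}

```text
clock: 8.2
ee_pos: [572.5, -194.2, 13.4]
eef_rot: [1.986, 2.433, 0.0]
ft_force: [-0.2, -0.4, -0.3]
finger_gap: 35.8
```

```bash
python3 plan.py 572.5 -194 -18.5 101.4;python3 - <<'E'
from h import *
b=cap('side','s8');cv2.imwrite('pics/s8d.png',cv2.resize(b[155:245,250:370],None,fx=6,fy=6,interpolation=cv2.INTER_CUBIC))
E
```

```text
now 8.2 [ 572.5 -194.2   13.4] psi 101.5 gap 35.8 F [-0.2 -0.4 -0.3] q [-0.37  0.49  1.98 -0.    0.67 -0.57]
d [ 0.2 -0.  31.9] w [0.001 0.001 0.003]
```

View pics/s8d.png

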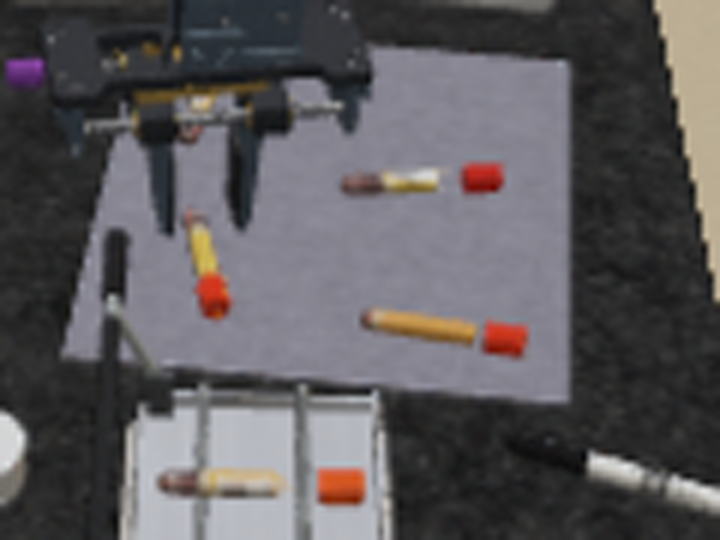

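{"op": "jog_arm", "data": {"steps": [{"dx": 0, "dy": 0, "dz": 20, "wx": 0, "wy": 0, "wz": 0, "gripper": 0.6}, {"dx": 0, "dy": 0, "dz": 32, "wx": 0, "wy": 0, "wz": 0, "gripper": 0.6}, {"dx": 0, "dy": 0, "dz": 32, "wx": 0, "wy": 0, "wz": 0, "gripper": 1}, {"dx": 0, "dy": 0, "dz": 32, "wx": 0, "wy": 0, "wz": 0, "gripper": 1}, {"dx": 0, "dy": 0, "dz": 32, "wx": 0, "wy": 0, "wz": 0, "gripper": 1}]}}

```text
clock: 8.75
ee_pos: [571.8, -194.1, -19.1]
eef_rot: [-1.987, -2.432, 0.0]
ft_force: [0.2, -0.3, 0.2]
finger_gap: 15.3
```

{"op": "jog_arm", "data": {"steps": [{"dx": 0, "dy": 0, "dz": 0, "wx": 0, "wy": 0, "wz": 0, "gripper": 1}, {"dx": 0, "dy": 0, "dz": 0, "wx": 0, "wy": 0, "wz": 0, "gripper": 1}]}}

```text
clock: 8.95
ee_pos: [572.2, -194.1, -18.8]
eef_rot: [1.987, 2.433, 0.0]
ft_force: [0.0, 0.6, 0.3]
finger_gap: 12.5
```

Gripped (gap 12.5 mm). Lifting and carrying A to station 4.

{"op": "jog_arm", "data": {"steps": [{"dx": 0, "dy": 0, "dz": -40, "wx": 0, "wy": 0, "wz": 0, "gripper": 1}, {"dx": 0, "dy": 0, "dz": -85, "wx": 0, "wy": 0, "wz": -0.1, "gripper": 1}, {"dx": 0, "dy": 0, "dz": -135, "wx": 0, "wy": 0, "wz": -0.25, "gripper": 1}, {"dx": 20, "dy": -20, "dz": -138, "wx": 0, "wy": 0, "wz": -0.4, "gripper": 1}, {"dx": 50, "dy": -30, "dz": -138, "wx": 0, "wy": 0, "wz": -0.55, "gripper": 1}]}}

```text
clock: 9.45
ee_pos: [533.2, -151.7, 121.1]
eef_rot: [1.244, 2.881, 0.0]
ft_force: [0.2, 0.4, 0.4]
finger_gap: 12.6
```

```bash
python3 plan.py 536 147.4 115 181
```

```text
now 9.45 [ 533.2 -151.7  121.1] psi 133.3 gap 12.6 F [0.2 0.4 0.4] q [-0.32  0.25  2.06 -0.    0.83 -1.07]
d [215.8 207.2   5.8] w [ 0.     0.004 -0.832]
```

{"op": "jog_arm", "data": {"steps": [{"dx": 215.8, "dy": 207.2, "dz": 5, "wx": 0, "wy": 0, "wz": -0.832, "gripper": 1}, {"dx": 215.8, "dy": 207.2, "dz": 5, "wx": 0, "wy": 0, "wz": -0.832, "gripper": 1}, {"dx": 215.8, "dy": 207.2, "dz": 5, "wx": 0, "wy": 0, "wz": -0.832, "gripper": 1}, {"dx": 215.8, "dy": 207.2, "dz": 5, "wx": 0, "wy": 0, "wz": -0.832, "gripper": 1}, {"dx": 215.8, "dy": 207.2, "dz": 5, "wx": 0, "wy": 0, "wz": -0.832, "gripper": 1}]}}

```text
clock: 9.95
ee_pos: [536.1, 100.9, 115.2]
eef_rot: [0.1, 3.139, 0.0]
ft_force: [0.7, -0.2, -0.1]
finger_gap: 13.0
```

```bash
python3 plan.py 536 147.4 70 181
```

```text
now 9.95 [536.1 100.9 115.2] psi 176.3 gap 13.0 F [ 0.7 -0.2 -0.1] q [ 0.14  0.24  2.08 -0.    0.82 -1.36]
d [ 3.1 46.4 45.2] w [ 0.     0.001 -0.081]
```

{"op": "jog_arm", "data": {"steps": [{"dx": 3.1, "dy": 46.4, "dz": 0, "wx": 0, "wy": 0, "wz": -0.081, "gripper": 1}, {"dx": 3.1, "dy": 46.4, "dz": 45, "wx": 0, "wy": 0, "wz": -0.081, "gripper": 1}, {"dx": 3.1, "dy": 46.4, "dz": 52, "wx": 0, "wy": 0, "wz": -0.081, "gripper": 1}]}}

```text
clock: 10.25
ee_pos: [534.0, 146.0, 59.9]
eef_rot: [0.021, -3.137, 0.002]
ft_force: [0.5, 0.6, -0.1]
finger_gap: 12.2
```

```bash
python3 plan.py 536 147.4 36.5 181;python3 - <<'E'
from h import *
b=cap('side','s9');cv2.imwrite('pics/s9d.png',cv2.resize(b[170:330,230:370],None,fx=4.5,fy=3.7,interpolation=cv2.INTER_CUBIC))
b=cap('top','t9');cv2.imwrite('pics/t9d.png',cv2.resize(b[185:260,130:305],None,fx=4.5,fy=4.5,interpolation=cv2.INTER_CUBIC))
E
```

```text
now 10.25 [534.  146.   59.9] psi -179.2 gap 12.2 F [ 0.5  0.6 -0.1] q [ 0.22  0.35  2.07 -0.    0.72 -1.36]
d [-2.1  1.4 23.4] w [-0.001 -0.005 -0.004]
```

View pics/s9d.png

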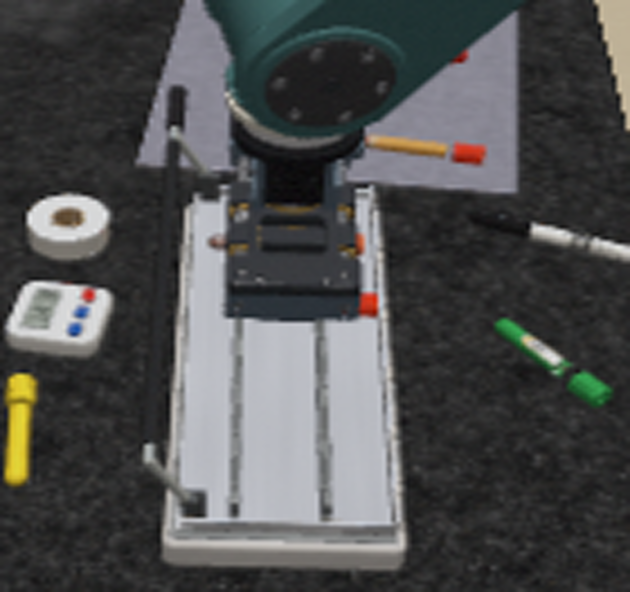

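View pics/t9d.png

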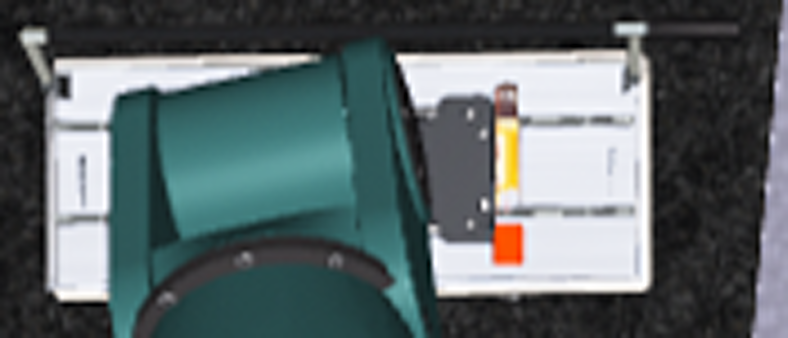

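```bash
python3 - <<'E'
from h import *
for u in (313.3,314.3): print(ray('side',u,252,90).round(1))
E
```

```text
[480.1 143.1  90. ]
[477.3 143.   90. ]
```

{"op": "jog_arm", "data": {"steps": [{"dx": -1, "dy": 0.5, "dz": 12, "wx": 0, "wy": 0, "wz": 0, "gripper": 1}, {"dx": -1, "dy": 0.5, "dz": 21, "wx": 0, "wy": 0, "wz": 0, "gripper": 1}, {"dx": -1, "dy": 0.5, "dz": 21, "wx": 0, "wy": 0, "wz": 0, "gripper": 1}]}}

```text
clock: 10.65
ee_pos: [537.3, 145.2, 41.3]
eef_rot: [0.016, -3.141, 0.0]
ft_force: [0.8, 0.2, 0.1]
finger_gap: 12.6
```

```bash
python3 plan.py 536 147.4 35.5 181
```

```text
now 10.65 [537.3 145.2  41.3] psi -179.4 gap 12.6 F [0.8 0.2 0.1] q [ 0.22  0.38  2.07  0.    0.69 -1.36]
d [1.3 2.2 5.8] w [-0.    -0.001 -0.007]
```

{"op": "jog_arm", "data": {"steps": [{"dx": 1.3, "dy": 2, "dz": 4, "wx": 0, "wy": 0, "wz": 0, "gripper": 1}, {"dx": 1.3, "dy": 2, "dz": 5.5, "wx": 0, "wy": 0, "wz": 0, "gripper": 1}, {"dx": 1.3, "dy": 2, "dz": 5.5, "wx": 0, "wy": 0, "wz": 0, "gripper": 1}]}}

```text
clock: 10.95
ee_pos: [536.3, 148.0, 36.5]
eef_rot: [-0.018, 3.141, 0.0]
ft_force: [0.1, 0.1, -0.3]
finger_gap: 12.5
```

{"op": "jog_arm", "data": {"steps": [{"dx": 0, "dy": 0, "dz": 1, "wx": 0, "wy": 0, "wz": 0, "gripper": 1}, {"dx": 0, "dy": 0, "dz": 1, "wx": 0, "wy": 0, "wz": 0, "gripper": 1}]}}

```text
clock: 11.15
ee_pos: [536.5, 148.1, 35.8]
eef_rot: [-0.018, 3.141, 0.001]
ft_force: [-1.3, 2.7, 4.3]
finger_gap: 12.5
```

{"op": "jog_arm", "data": {"steps": [{"dx": 0, "dy": 0, "dz": 1, "wx": 0, "wy": 0, "wz": 0, "gripper": 1}, {"dx": 0, "dy": 0, "dz": 1, "wx": 0, "wy": 0, "wz": 0, "gripper": 1}]}}

```text
clock: 11.35
ee_pos: [536.6, 148.1, 35.0]
eef_rot: [-0.018, 3.141, 0.0]
ft_force: [-3.1, 2.0, 10.6]
finger_gap: 12.5
```

It's seated (10 N upward). Releasing with a small opening and rising.

{"op": "jog_arm", "data": {"steps": [{"dx": 0, "dy": 0, "dz": -0.5, "wx": 0, "wy": 0, "wz": 0, "gripper": 0.68}, {"dx": 0, "dy": 0, "dz": -0.5, "wx": 0, "wy": 0, "wz": 0, "gripper": 0.68}, {"dx": 0, "dy": 0, "dz": -0.5, "wx": 0, "wy": 0, "wz": 0, "gripper": 0.68}, {"dx": 0, "dy": 0, "dz": -30, "wx": 0, "wy": 0, "wz": 0, "gripper": 0.68}, {"dx": 0, "dy": 0, "dz": -78, "wx": 0, "wy": 0, "wz": 0, "gripper": 0.6}]}}

```text
clock: 11.85
ee_pos: [534.1, 147.3, 110.8]
eef_rot: [0.017, -3.136, 0.002]
ft_force: [1.0, -0.2, 1.2]
finger_gap: 34.3
```

```bash
python3 plan.py 439 -131.5 100 168
```

```text
now 11.85 [534.1 147.3 110.8] psi -179.4 gap 34.3 F [ 1.  -0.2  1.2] q [ 0.23  0.27  2.06 -0.    0.82 -1.35]
d [  98.2 -277.7   11.7] w [-0.002 -0.005  0.221]
```

{"op": "jog_arm", "data": {"steps": [{"dx": 98, "dy": -277, "dz": 12, "wx": 0, "wy": 0, "wz": 0.221, "gripper": 0.6}, {"dx": 98, "dy": -277, "dz": 12, "wx": 0, "wy": 0, "wz": 0.221, "gripper": 0.6}, {"dx": 98, "dy": -277, "dz": 12, "wx": 0, "wy": 0, "wz": 0.221, "gripper": 0.6}, {"dx": 98, "dy": -277, "dz": 12, "wx": 0, "wy": 0, "wz": 0.221, "gripper": 0.6}, {"dx": 98, "dy": -277, "dz": 12, "wx": 0, "wy": 0, "wz": 0.221, "gripper": 0.6}]}}

```text
clock: 12.35
ee_pos: [454.6, -90.1, 102.3]
eef_rot: [0.328, 3.124, -0.0]
ft_force: [0.4, -0.8, 0.0]
finger_gap: 36.5
```

```bash
python3 plan.py 439 -131.5 40 168;python3 - <<'E'
from h import *
b=cap('side','s10');cv2.imwrite('pics/s10d.png',cv2.resize(b[150:310,230:370],None,fx=5,fy=3.7,interpolation=cv2.INTER_CUBIC))
E
```

```text
now 12.35 [454.6 -90.1 102.3] psi 168.0 gap 36.5 F [ 0.4 -0.8  0. ] q [-0.25  0.14  2.24 -0.    0.76 -1.61]
d [  6.7 -43.7  62.3] w [-0.  0.  0.]
```

View pics/s10d.png

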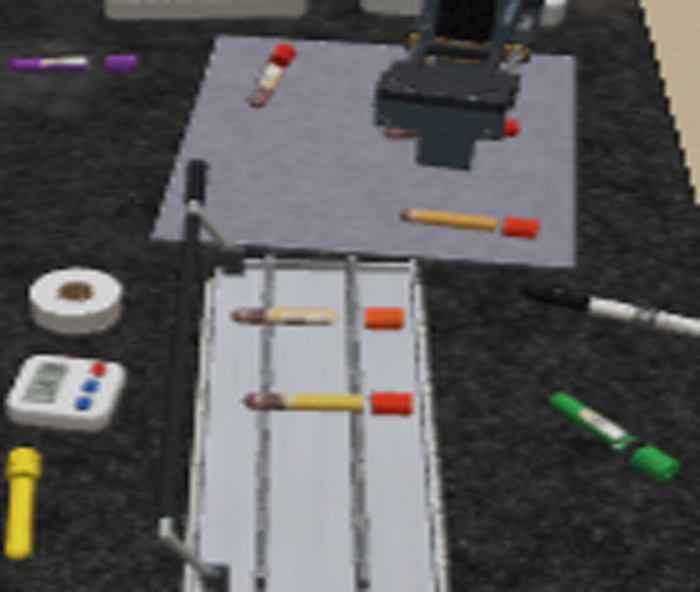

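A lies level in station 4, its cap in the gap (crop (392,403)). C is unmoved, so I'll pick it next.

{"op": "jog_arm", "data": {"steps": [{"dx": 6.7, "dy": -43.7, "dz": 0, "wx": 0, "wy": 0, "wz": 0, "gripper": 0.6}, {"dx": 6.7, "dy": -43.7, "dz": 50, "wx": 0, "wy": 0, "wz": 0, "gripper": 0.6}, {"dx": 6.7, "dy": -43.7, "dz": 90, "wx": 0, "wy": 0, "wz": 0, "gripper": 0.6}, {"dx": 6.7, "dy": -43.7, "dz": 90, "wx": 0, "wy": 0, "wz": 0, "gripper": 0.6}]}}

```text
clock: 12.8
ee_pos: [436.5, -129.0, 8.5]
eef_rot: [-0.33, -3.117, -0.003]
ft_force: [-0.5, 0.6, 0.4]
finger_gap: 36.2
```

```bash
python3 plan.py 439 -131.5 -18.8 168
```

```text
now 12.8 [ 436.5 -129.     8.5] psi 167.9 gap 36.2 F [-0.5  0.6  0.4] q [-0.34  0.33  2.27 -0.    0.55 -1.7 ]
d [-3.2 -1.9 27.3] w [ 0.001 -0.008 -0.001]
```

{"op": "jog_arm", "data": {"steps": [{"dx": 0, "dy": 0, "dz": 0, "wx": 0, "wy": 0, "wz": 0, "gripper": 0.6}]}}

```text
clock: 12.9
ee_pos: [439.7, -129.7, 12.5]
eef_rot: [-0.328, -3.123, -0.001]
ft_force: [0.3, 0.0, 1.3]
finger_gap: 36.4
```

```bash
python3 plan.py 439 -131.5 -18.8 168
```

```text
now 12.9 [ 439.7 -129.7   12.5] psi 168.0 gap 36.4 F [0.3 0.  1.3] q [-0.34  0.32  2.26 -0.    0.56 -1.7 ]
d [ 0.2 -1.9 31.3] w [ 0.    -0.002 -0.   ]
```

{"op": "jog_arm", "data": {"steps": [{"dx": 0, "dy": -2, "dz": 20, "wx": 0, "wy": 0, "wz": 0, "gripper": 0.6}, {"dx": 0, "dy": -2, "dz": 31, "wx": 0, "wy": 0, "wz": 0, "gripper": 0.6}, {"dx": 0, "dy": -2, "dz": 31, "wx": 0, "wy": 0, "wz": 0, "gripper": 0.6}, {"dx": 0, "dy": -2, "dz": 31, "wx": 0, "wy": 0, "wz": 0, "gripper": 1}, {"dx": 0, "dy": -2, "dz": 31, "wx": 0, "wy": 0, "wz": 0, "gripper": 1}]}}

```text
clock: 13.4
ee_pos: [440.2, -131.9, -17.7]
eef_rot: [0.328, 3.123, -0.001]
ft_force: [0.4, -0.1, 0.2]
finger_gap: 23.5
```

{"op": "jog_arm", "data": {"steps": [{"dx": 0, "dy": 0, "dz": 0, "wx": 0, "wy": 0, "wz": 0, "gripper": 1}, {"dx": 0, "dy": 0, "dz": 0, "wx": 0, "wy": 0, "wz": 0, "gripper": 1}, {"dx": 0, "dy": 0, "dz": 0, "wx": 0, "wy": 0, "wz": 0, "gripper": 1}]}}

```text
clock: 13.7
ee_pos: [439.9, -131.9, -18.4]
eef_rot: [0.329, 3.124, -0.0]
ft_force: [-0.1, 0.9, 6.3]
finger_gap: 12.4
```

```bash
python3 plan.py 535 101.4 100 181
```

```text
now 13.7 [ 439.9 -131.9  -18.4] psi 168.0 gap 12.4 F [-0.1  0.9  6.3] q [-0.34  0.39  2.26  0.    0.49 -1.7 ]
d [ -44.5  248.  -118.3] w [-0.     0.001 -0.227]
```

C gripped (12.4 mm). Carrying it to station 5.

```bash
python3 plan.py 536 193.4 90 181
```

```text
now 13.7 [ 439.9 -131.9  -18.4] psi 168.0 gap 12.4 F [-0.1  0.9  6.3] q [-0.34  0.39  2.26  0.    0.49 -1.7 ]
d [ -26.3  338.2 -108.4] w [-0.     0.001 -0.227]
```

{"op": "jog_arm", "data": {"steps": [{"dx": 0, "dy": 0, "dz": -45, "wx": 0, "wy": 0, "wz": 0, "gripper": 1}, {"dx": 0, "dy": 0, "dz": -90, "wx": 0, "wy": 0, "wz": 0, "gripper": 1}, {"dx": -3, "dy": 40, "dz": -110, "wx": 0, "wy": 0, "wz": -0.1, "gripper": 1}, {"dx": -10, "dy": 90, "dz": -110, "wx": 0, "wy": 0, "wz": -0.227, "gripper": 1}, {"dx": -20, "dy": 139, "dz": -110, "wx": 0, "wy": 0, "wz": -0.227, "gripper": 1}]}}

```text
clock: 14.2
ee_pos: [488.4, 0.9, 92.4]
eef_rot: [-0.032, 3.139, -0.0]
ft_force: [0.4, -0.7, -0.3]
finger_gap: 12.4
```

```bash
python3 plan.py 536 193.4 92 181
```

```text
now 14.2 [488.4   0.9  92.4] psi -178.8 gap 12.4 F [ 0.4 -0.7 -0.3] q [-0.05  0.2   2.2  -0.    0.74 -1.64]
d [-51.5 191.5   0.5] w [-0.     0.002  0.003]
```

{"op": "jog_arm", "data": {"steps": [{"dx": -51, "dy": 191, "dz": 0, "wx": 0, "wy": 0, "wz": 0, "gripper": 1}, {"dx": -51, "dy": 191, "dz": 0, "wx": 0, "wy": 0, "wz": 0, "gripper": 1}, {"dx": -51, "dy": 191, "dz": 0, "wx": 0, "wy": 0, "wz": 0, "gripper": 1}, {"dx": -51, "dy": 191, "dz": 0, "wx": 0, "wy": 0, "wz": 0, "gripper": 1}, {"dx": -51, "dy": 191, "dz": 20, "wx": 0, "wy": 0, "wz": 0, "gripper": 1}]}}

```text
clock: 14.7
ee_pos: [538.5, 196.4, 73.3]
eef_rot: [-0.033, 3.136, 0.003]
ft_force: [1.3, -0.9, 0.1]
finger_gap: 12.6
```

{"op": "jog_arm", "data": {"steps": [{"dx": 0, "dy": 0, "dz": 0, "wx": 0, "wy": 0, "wz": 0, "gripper": 1}, {"dx": 0, "dy": 0, "dz": 0, "wx": 0, "wy": 0, "wz": 0, "gripper": 1}]}}

```text
clock: 14.9
ee_pos: [534.8, 190.8, 71.0]
eef_rot: [0.027, -3.14, 0.001]
ft_force: [-0.1, 0.5, -0.6]
finger_gap: 12.5
```

```bash
python3 plan.py 536 193.4 37 181;python3 - <<'E'
from h import *
b=cap('side','s11');cv2.imwrite('pics/s11d.png',cv2.resize(b[190:330,230:370],None,fx=5,fy=4.2,interpolation=cv2.INTER_CUBIC))
E
```

```text
now 14.9 [534.8 190.8  71. ] psi -179.0 gap 12.5 F [-0.1  0.5 -0.6] q [ 0.3   0.35  2.05 -0.    0.75 -1.29]
d [-1.3  2.6 34. ] w [-0.001 -0.002 -0.   ]
```

View pics/s11d.png

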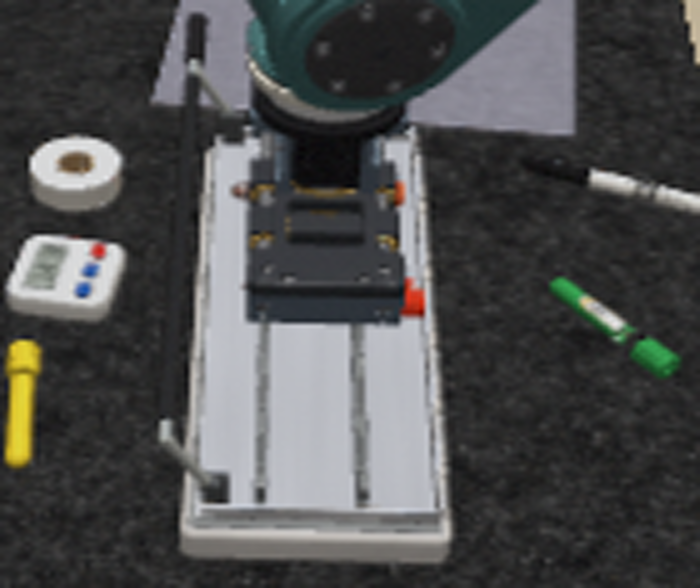

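{"op": "jog_arm", "data": {"steps": [{"dx": -1.3, "dy": 2.6, "dz": 15, "wx": 0, "wy": 0, "wz": 0, "gripper": 1}, {"dx": -1.3, "dy": 2.6, "dz": 28, "wx": 0, "wy": 0, "wz": 0, "gripper": 1}, {"dx": -1.3, "dy": 2.6, "dz": 34, "wx": 0, "wy": 0, "wz": 0, "gripper": 1}, {"dx": -1.3, "dy": 2.6, "dz": 34, "wx": 0, "wy": 0, "wz": 0, "gripper": 1}]}}

```text
clock: 15.35
ee_pos: [536.4, 193.8, 36.1]
eef_rot: [0.026, -3.14, 0.0]
ft_force: [-1.0, 2.4, 0.2]
finger_gap: 12.8
```

```bash
python3 plan.py 536 193.4 35 181;python3 - <<'E'
from h import *
print(ray('side',314.6,261,101))
b=cap('side','s12');cv2.imwrite('pics/s12d.png',cv2.resize(b[190:330,230:370],None,fx=5,fy=4.2,interpolation=cv2.INTER_CUBIC))
for c,a in reds(b): print(c,a,ray('side',*c,65.3).round(1))
E
```

```text
now 15.35 [536.4 193.8  36.1] psi -179.0 gap 12.8 F [-1.   2.4  0.2] q [ 0.31  0.41  2.05  0.    0.69 -1.28]
d [ 0.4 -0.4  1.1] w [-0.    -0.001 -0.001]
[478.45197555 185.90963478 101.        ]
[307.62 234.85] 13 [493.   51.2  65.3]
[310.  258.5] 12 [487.7 145.8  65.3]
[311.  270.5] 12 [485.9 189.6  65.3]
```

{"op": "jog_arm", "data": {"steps": [{"dx": 0, "dy": 0, "dz": 1.2, "wx": 0, "wy": 0, "wz": 0, "gripper": 1}, {"dx": 0, "dy": 0, "dz": 1.2, "wx": 0, "wy": 0, "wz": 0, "gripper": 1}]}}

```text
clock: 15.6
ee_pos: [536.8, 193.9, 36.0]
eef_rot: [0.027, -3.141, -0.0]
ft_force: [-0.4, 2.0, 0.4]
finger_gap: 12.9
```

{"op": "jog_arm", "data": {"steps": [{"dx": 0, "dy": 0, "dz": 0, "wx": 0, "wy": 0, "wz": 0, "gripper": 0.68}, {"dx": 0, "dy": 0, "dz": 0, "wx": 0, "wy": 0, "wz": 0, "gripper": 0.68}, {"dx": 0, "dy": 0, "dz": 0, "wx": 0, "wy": 0, "wz": 0, "gripper": 0.68}, {"dx": 0, "dy": 0, "dz": -30, "wx": 0, "wy": 0, "wz": 0, "gripper": 0.68}, {"dx": 0, "dy": 0, "dz": -75, "wx": 0, "wy": 0, "wz": 0, "gripper": 0.6}]}}

```text
clock: 16.1
ee_pos: [535.0, 193.3, 109.8]
eef_rot: [0.027, -3.137, 0.002]
ft_force: [-0.4, 0.8, 0.6]
finger_gap: 34.4
```

```bash
python3 plan.py 444 -270 100 184.6
```

```text
now 16.1 [535.  193.3 109.8] psi -179.0 gap 34.4 F [-0.4  0.8  0.6] q [ 0.31  0.29  2.03 -0.    0.82 -1.28]
d [  98.9 -461.7   10.9] w [-0.001 -0.004 -0.063]
```

{"op": "jog_arm", "data": {"steps": [{"dx": 99, "dy": -461, "dz": 10, "wx": 0, "wy": 0, "wz": -0.063, "gripper": 0.6}, {"dx": 99, "dy": -461, "dz": 10, "wx": 0, "wy": 0, "wz": -0.063, "gripper": 0.6}, {"dx": 99, "dy": -461, "dz": 10, "wx": 0, "wy": 0, "wz": -0.063, "gripper": 0.6}, {"dx": 99, "dy": -461, "dz": 10, "wx": 0, "wy": 0, "wz": -0.063, "gripper": 0.6}, {"dx": 99, "dy": -461, "dz": 10, "wx": 0, "wy": 0, "wz": -0.063, "gripper": 0.6}]}}

```text
clock: 16.6
ee_pos: [487.9, -53.0, 106.0]
eef_rot: [-0.127, 3.138, -0.0]
ft_force: [1.3, 0.6, -0.5]
finger_gap: 36.3
```

```bash
python3 plan.py 444 -270 100 184.6;python3 - <<'E'
from h import *
b=cap('side','s13');cv2.imwrite('pics/s13d.png',cv2.resize(b[150:310,230:370],None,fx=5,fy=3.7,interpolation=cv2.INTER_CUBIC))
for c,a in reds(b): print(c,a,ray('side',*c,65.3).round(1))
E
```

```text
now 16.6 [487.9 -53.  106. ] psi -175.4 gap 36.3 F [ 1.3  0.6 -0.5] q [-0.16  0.18  2.19 -0.    0.77 -1.81]
d [  61.2 -212.7    6. ] w [-0.     0.001  0.   ]
[286.4 163.3] 10 [ 566.9 -324.5   65.3]
[330.5 183.5] 8 [ 408.6 -208.5   65.3]
[306.35 234.94] 17 [496.9  51.8  65.3]
[308.19 258.38] 26 [492.9 145.7  65.3]
[308.39 270.55] 31 [493.1 190.2  65.3]
```

View pics/s13d.png

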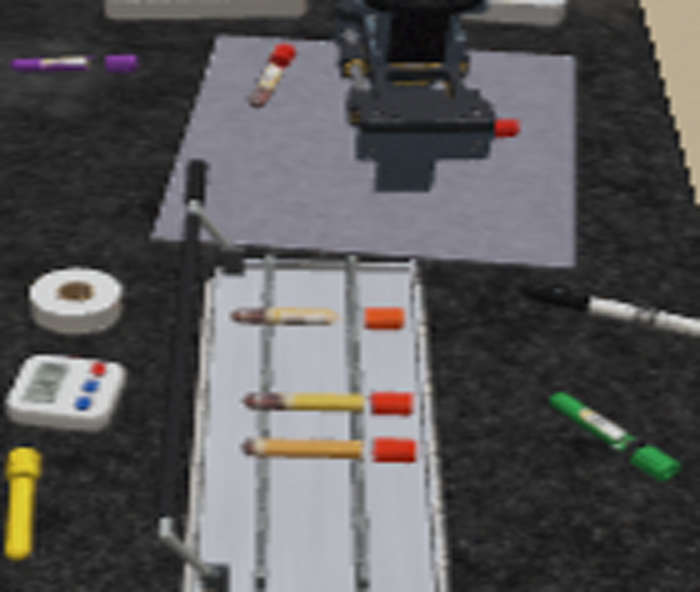

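C lies well in station 5. Next is D, whose cap is unmoved at about (330.5,183.5).

{"op": "jog_arm", "data": {"steps": [{"dx": 61, "dy": -212, "dz": 6, "wx": 0, "wy": 0, "wz": 0, "gripper": 0.6}, {"dx": 61, "dy": -212, "dz": 6, "wx": 0, "wy": 0, "wz": 0, "gripper": 0.6}, {"dx": 61, "dy": -212, "dz": 6, "wx": 0, "wy": 0, "wz": 0, "gripper": 0.6}, {"dx": 61, "dy": -212, "dz": 6, "wx": 0, "wy": 0, "wz": 0, "gripper": 0.6}, {"dx": 61, "dy": -212, "dz": 40, "wx": 0, "wy": 0, "wz": 0, "gripper": 0.6}]}}

```text
clock: 17.15
ee_pos: [446.5, -272.6, 68.7]
eef_rot: [-0.122, 3.133, -0.007]
ft_force: [1.2, 0.6, 0.2]
finger_gap: 36.6
```

{"op": "jog_arm", "data": {"steps": [{"dx": 0, "dy": 0, "dz": 40, "wx": 0, "wy": 0, "wz": 0, "gripper": 0.6}, {"dx": 0, "dy": 0, "dz": 50, "wx": 0, "wy": 0, "wz": 0, "gripper": 0.6}, {"dx": 0, "dy": 0, "dz": 50, "wx": 0, "wy": 0, "wz": 0, "gripper": 0.6}, {"dx": 0, "dy": 0, "dz": 50, "wx": 0, "wy": 0, "wz": 0, "gripper": 0.6}]}}

```text
clock: 17.55
ee_pos: [445.4, -267.3, 16.9]
eef_rot: [-0.127, 3.138, -0.001]
ft_force: [-1.0, -0.7, 0.2]
finger_gap: 36.4
```

```bash
python3 plan.py 444 -270 -18.8 184.6;python3 - <<'E'
from h import *
b=cap('side','s14');cv2.imwrite('pics/s14d.png',cv2.resize(b[155:245,250:370],None,fx=6,fy=6,interpolation=cv2.INTER_CUBIC))
E
```

```text
now 17.55 [ 445.4 -267.3   16.9] psi -175.4 gap 36.4 F [-1.  -0.7  0.2] q [-0.59  0.38  2.15 -0.    0.61 -2.24]
d [ 1.6 -2.5 35.7] w [-0.     0.001  0.001]
```

View pics/s14d.png

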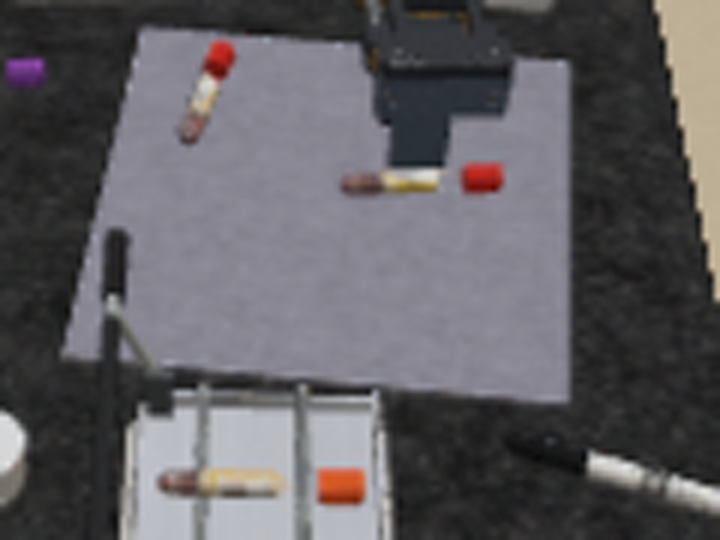

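{"op": "jog_arm", "data": {"steps": [{"dx": 1.6, "dy": -2.5, "dz": 20, "wx": 0, "wy": 0, "wz": 0, "gripper": 0.6}, {"dx": 1.6, "dy": -2.5, "dz": 35.5, "wx": 0, "wy": 0, "wz": 0, "gripper": 0.6}, {"dx": 1.6, "dy": -2.5, "dz": 35.5, "wx": 0, "wy": 0, "wz": 0, "gripper": 0.6}, {"dx": 1.6, "dy": -2.5, "dz": 35.5, "wx": 0, "wy": 0, "wz": 0, "gripper": 1}, {"dx": 1.6, "dy": -2.5, "dz": 35.5, "wx": 0, "wy": 0, "wz": 0, "gripper": 1}]}}

```text
clock: 18.1
ee_pos: [444.2, -270.4, -18.4]
eef_rot: [-0.126, 3.138, -0.002]
ft_force: [-0.3, -0.7, 0.5]
finger_gap: 23.6
```

{"op": "jog_arm", "data": {"steps": [{"dx": 0, "dy": 0, "dz": 0, "wx": 0, "wy": 0, "wz": 0, "gripper": 1}, {"dx": 0, "dy": 0, "dz": 0, "wx": 0, "wy": 0, "wz": 0, "gripper": 1}, {"dx": 0, "dy": 0, "dz": 0, "wx": 0, "wy": 0, "wz": 0, "gripper": 1}]}}

```text
clock: 18.4
ee_pos: [443.8, -270.4, -19.1]
eef_rot: [-0.126, 3.138, -0.001]
ft_force: [0.4, 1.5, 8.0]
finger_gap: 12.4
```

```bash
python3 plan.py 536 239.4 92 181
```

```text
now 18.4 [ 443.8 -270.4  -19.1] psi -175.4 gap 12.4 F [0.4 1.5 8. ] q [-0.59  0.46  2.14  0.    0.54 -2.24]
d [-132.8  500.7 -111.3] w [-0.001  0.001  0.063]
```

{"op": "jog_arm", "data": {"steps": [{"dx": 0, "dy": 0, "dz": -45, "wx": 0, "wy": 0, "wz": 0, "gripper": 1}, {"dx": 0, "dy": 0, "dz": -90, "wx": 0, "wy": 0, "wz": 0, "gripper": 1}, {"dx": -12, "dy": 40, "dz": -111, "wx": 0, "wy": 0, "wz": 0.063, "gripper": 1}, {"dx": -24, "dy": 88, "dz": -111, "wx": 0, "wy": 0, "wz": 0.063, "gripper": 1}, {"dx": -36, "dy": 136, "dz": -111, "wx": 0, "wy": 0, "wz": 0.063, "gripper": 1}]}}

```text
clock: 18.9
ee_pos: [468.8, -130.6, 92.4]
eef_rot: [-0.024, 3.139, -0.001]
ft_force: [1.0, -0.6, -0.5]
finger_gap: 12.3
```

```bash
python3 plan.py 535.5 239.4 92 181
```

```text
now 18.9 [ 468.8 -130.6   92.4] psi -179.1 gap 12.3 F [ 1.  -0.6 -0.5] q [-0.32  0.2   2.2   0.    0.74 -1.91]
d [-7.250e+01  3.689e+02  3.000e-01] w [-0.001  0.002 -0.002]
```

{"op": "jog_arm", "data": {"steps": [{"dx": -72, "dy": 369, "dz": 0, "wx": 0, "wy": 0, "wz": 0, "gripper": 1}, {"dx": -72, "dy": 369, "dz": 0, "wx": 0, "wy": 0, "wz": 0, "gripper": 1}, {"dx": -72, "dy": 369, "dz": 0, "wx": 0, "wy": 0, "wz": 0, "gripper": 1}, {"dx": -72, "dy": 369, "dz": 0, "wx": 0, "wy": 0, "wz": 0, "gripper": 1}, {"dx": -72, "dy": 369, "dz": 0, "wx": 0, "wy": 0, "wz": 0, "gripper": 1}]}}

```text
clock: 19.4
ee_pos: [511.9, 116.6, 91.5]
eef_rot: [-0.027, 3.141, 0.0]
ft_force: [0.8, -0.9, 0.5]
finger_gap: 12.6
```

```bash
python3 plan.py 535.5 239.4 92 181
```

```text
now 19.4 [511.9 116.6  91.5] psi -179.0 gap 12.6 F [ 0.8 -0.9  0.5] q [ 0.18  0.25  2.13 -0.    0.76 -1.41]
d [-25.8 122.3  -0.5] w [ 0.  0. -0.]
```

{"op": "jog_arm", "data": {"steps": [{"dx": -25, "dy": 122, "dz": 0, "wx": 0, "wy": 0, "wz": 0, "gripper": 1}, {"dx": -25, "dy": 122, "dz": 0, "wx": 0, "wy": 0, "wz": 0, "gripper": 1}, {"dx": -25, "dy": 122, "dz": 0, "wx": 0, "wy": 0, "wz": 0, "gripper": 1}, {"dx": -25, "dy": 122, "dz": 20, "wx": 0, "wy": 0, "wz": 0, "gripper": 1}, {"dx": -25, "dy": 122, "dz": 20, "wx": 0, "wy": 0, "wz": 0, "gripper": 1}]}}

```text
clock: 19.9
ee_pos: [533.4, 237.1, 69.5]
eef_rot: [0.029, -3.139, 0.002]
ft_force: [0.4, -0.6, 0.1]
finger_gap: 12.5
```

{"op": "jog_arm", "data": {"steps": [{"dx": 0, "dy": 0, "dz": 0, "wx": 0, "wy": 0, "wz": 0, "gripper": 1}]}}

```text
clock: 20.0
ee_pos: [534.3, 236.5, 71.1]
eef_rot: [0.027, -3.14, 0.001]
ft_force: [0.3, 0.2, -0.1]
finger_gap: 12.9
```

```bash
python3 plan.py 535.5 239.4 37 181;python3 - <<'E'
from h import *
b=cap('side','s15');cv2.imwrite('pics/s15d.png',cv2.resize(b[190:330,230:370],None,fx=5,fy=4.2,interpolation=cv2.INTER_CUBIC))
E
```

```text
now 20.0 [534.3 236.5  71.1] psi -179.0 gap 12.9 F [ 0.3  0.2 -0.1] q [ 0.38  0.37  2.01 -0.    0.76 -1.21]
d [-1.3  2.9 34.1] w [-0.001 -0.001 -0.   ]
```

View pics/s15d.png

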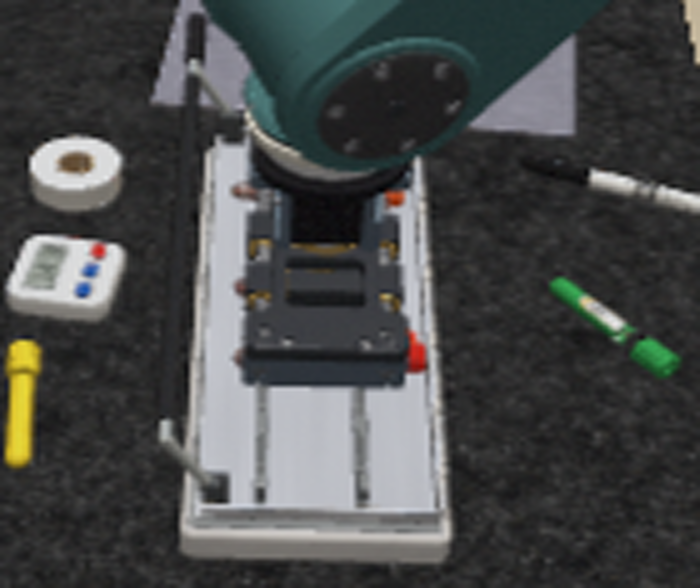

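{"op": "jog_arm", "data": {"steps": [{"dx": -1.5, "dy": 2.9, "dz": 15, "wx": 0, "wy": 0, "wz": 0, "gripper": 1}, {"dx": -1.5, "dy": 2.9, "dz": 28, "wx": 0, "wy": 0, "wz": 0, "gripper": 1}, {"dx": -1.5, "dy": 2.9, "dz": 34, "wx": 0, "wy": 0, "wz": 0, "gripper": 1}, {"dx": -1.5, "dy": 2.9, "dz": 34, "wx": 0, "wy": 0, "wz": 0, "gripper": 1}]}}

```text
clock: 20.45
ee_pos: [535.9, 239.8, 36.1]
eef_rot: [0.027, -3.14, 0.0]
ft_force: [0.1, 0.0, -0.0]
finger_gap: 12.6
```

{"op": "jog_arm", "data": {"steps": [{"dx": 0, "dy": 0, "dz": 1.3, "wx": 0, "wy": 0, "wz": 0, "gripper": 1}, {"dx": 0, "dy": 0, "dz": 1.3, "wx": 0, "wy": 0, "wz": 0, "gripper": 1}]}}

```text
clock: 20.65
ee_pos: [536.3, 239.9, 35.8]
eef_rot: [0.027, -3.141, -0.0]
ft_force: [-0.2, 0.8, 0.8]
finger_gap: 12.6
```

```bash
python3 plan.py 535.5 239.4 37 181;python3 - <<'E'
from h import *
print(ray('side',315,273.5,101))
b=cap('side','s16');cv2.imwrite('pics/s16d.png',cv2.resize(b[190:330,230:370],None,fx=5,fy=4.2,interpolation=cv2.INTER_CUBIC))
for c,a in reds(b): print(c,a,ray('side',*c,65.3).round(1))
E
```

```text
now 20.65 [536.3 239.9  35.8] psi -179.0 gap 12.6 F [-0.2  0.8  0.8] q [ 0.38  0.43  2.01  0.    0.7  -1.21]
d [ 0.8 -0.4 -1.2] w [ 0. -0. -0.]
[478.6509185  229.05632305 101.        ]
[286.4 163.3] 10 [ 566.9 -324.5   65.3]
[310.53 270.88] 17 [487.2 191.   65.3]
[311.09 283.64] 11 [486.6 234.8  65.3]
```

View pics/s16d.png

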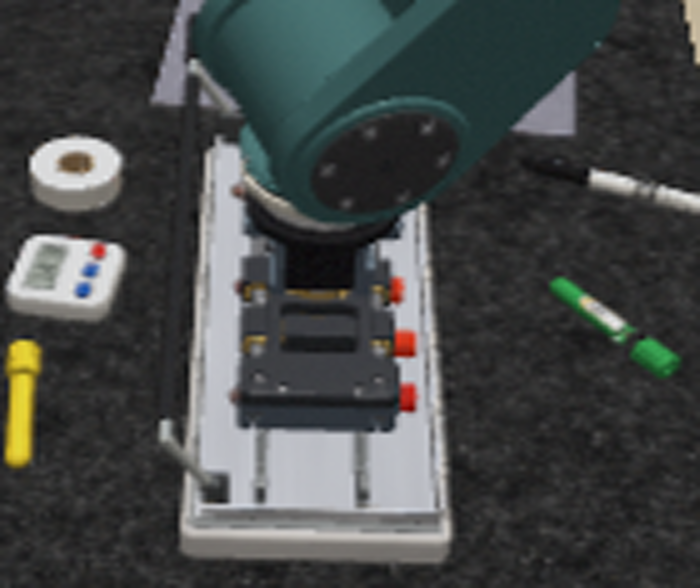

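{"op": "jog_arm", "data": {"steps": [{"dx": 0, "dy": 0, "dz": 1, "wx": 0, "wy": 0, "wz": 0, "gripper": 1}, {"dx": 0, "dy": 0, "dz": 1, "wx": 0, "wy": 0, "wz": 0, "gripper": 1}]}}

```text
clock: 20.9
ee_pos: [536.5, 240.0, 35.3]
eef_rot: [-0.027, 3.141, 0.0]
ft_force: [-2.3, 0.7, 6.3]
finger_gap: 12.9
```

{"op": "jog_arm", "data": {"steps": [{"dx": 0, "dy": 0, "dz": 0, "wx": 0, "wy": 0, "wz": 0, "gripper": 0.68}, {"dx": 0, "dy": 0, "dz": 0, "wx": 0, "wy": 0, "wz": 0, "gripper": 0.68}, {"dx": 0, "dy": 0, "dz": 0, "wx": 0, "wy": 0, "wz": 0, "gripper": 0.68}, {"dx": 0, "dy": 0, "dz": -35, "wx": 0, "wy": 0, "wz": 0, "gripper": 0.68}, {"dx": 0, "dy": 0, "dz": -85, "wx": 0, "wy": 0, "wz": 0, "gripper": 0.6}]}}

```text
clock: 21.4
ee_pos: [534.4, 239.0, 118.6]
eef_rot: [0.027, -3.137, 0.003]
ft_force: [0.8, 0.1, 0.9]
finger_gap: 34.4
```

```bash
python3 plan.py 576 -350 120 78.5
```

```text
now 21.4 [534.4 239.  118.6] psi -179.0 gap 34.4 F [0.8 0.1 0.9] q [ 0.38  0.3   2.   -0.    0.85 -1.21]
d [-3.150e+01 -5.896e+02 -5.000e-01] w [-0.006 -0.002  1.789]
```

{"op": "jog_arm", "data": {"steps": [{"dx": -15, "dy": -290, "dz": 0, "wx": 0, "wy": 0, "wz": 0.7, "gripper": 0.6}, {"dx": -15, "dy": -290, "dz": 0, "wx": 0, "wy": 0, "wz": 0.7, "gripper": 0.6}, {"dx": -15, "dy": -290, "dz": 0, "wx": 0, "wy": 0, "wz": 0.7, "gripper": 0.6}, {"dx": -15, "dy": -290, "dz": 0, "wx": 0, "wy": 0, "wz": 0.7, "gripper": 0.6}, {"dx": -15, "dy": -290, "dz": 0, "wx": 0, "wy": 0, "wz": 0.7, "gripper": 0.6}]}}

```text
clock: 21.9
ee_pos: [553.3, -11.5, 120.1]
eef_rot: [1.06, 2.957, 0.0]
ft_force: [1.2, 0.2, 0.4]
finger_gap: 36.3
```

```bash
python3 plan.py 576 -350 110 78.5
```

```text
now 21.9 [553.3 -11.5 120.1] psi 140.6 gap 36.3 F [1.2 0.2 0.4] q [-0.06  0.25  2.06 -0.    0.83 -0.95]
d [-232.6 -246.9   10.2] w [0.    0.    1.083]
```

{"op": "jog_arm", "data": {"steps": [{"dx": -232, "dy": -247, "dz": 10, "wx": 0, "wy": 0, "wz": 1.083, "gripper": 0.6}, {"dx": -232, "dy": -247, "dz": 10, "wx": 0, "wy": 0, "wz": 1.083, "gripper": 0.6}, {"dx": -232, "dy": -247, "dz": 10, "wx": 0, "wy": 0, "wz": 1.083, "gripper": 0.6}, {"dx": -232, "dy": -247, "dz": 10, "wx": 0, "wy": 0, "wz": 1.083, "gripper": 0.6}, {"dx": -232, "dy": -247, "dz": 10, "wx": 0, "wy": 0, "wz": 1.083, "gripper": 0.6}]}}

```text
clock: 22.4
ee_pos: [571.0, -261.0, 112.5]
eef_rot: [2.07, 2.363, -0.0]
ft_force: [1.6, 0.2, 0.7]
finger_gap: 36.3
```

```bash
python3 plan.py 576 -350 60 78.5;python3 - <<'E'
from h import *
b=cap('top','t17');cv2.imwrite('pics/t17d.png',cv2.resize(b[170:290,130:440],None,fx=2.55,fy=2.55,interpolation=cv2.INTER_CUBIC))
for c,a in reds(b): 
    if c[0]<440: print(c,a,ray('top',*c,65.3).round(1),ray('top',*c,12.6).round(1))
E
```

```text
now 22.4 [ 571.  -261.   112.5] psi 97.5 gap 36.3 F [1.6 0.2 0.7] q [-0.47  0.37  1.92 -0.    0.86 -0.6 ]
d [-88.9  -6.7  52.5] w [0.    0.    0.332]
[206.42 237.68] 50 [497.  146.5  65.3] [495.9 152.6  12.6]
[242.5 238.5] 48 [495.2  54.8  65.3] [494.1  57.3  12.6]
[170.   239.63] 54 [491.7 238.7  65.3] [490.4 248.5  12.6]
[188.36 240.38] 50 [490.  192.2  65.3] [488.6 200.2  12.6]
```

View pics/t17d.png

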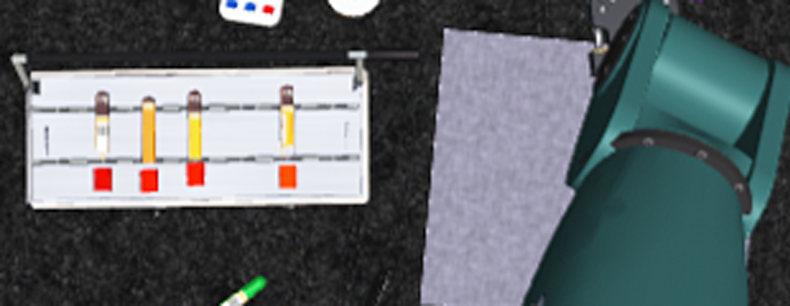

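Three tubes are seated (caps at y 146.5, 192.2 and 238.7, all in the gap). On to B.

{"op": "jog_arm", "data": {"steps": [{"dx": -89, "dy": -7, "dz": 20, "wx": 0, "wy": 0, "wz": 0.332, "gripper": 0.6}, {"dx": -89, "dy": -7, "dz": 50, "wx": 0, "wy": 0, "wz": 0.332, "gripper": 0.6}, {"dx": -89, "dy": -7, "dz": 90, "wx": 0, "wy": 0, "wz": 0.332, "gripper": 0.6}, {"dx": -89, "dy": -7, "dz": 95, "wx": 0, "wy": 0, "wz": 0.332, "gripper": 0.6}, {"dx": -89, "dy": -7, "dz": 95, "wx": 0, "wy": 0, "wz": 0.332, "gripper": 0.6}]}}

```text
clock: 22.95
ee_pos: [575.7, -347.0, 16.9]
eef_rot: [-2.423, -1.996, 0.001]
ft_force: [-0.1, 0.0, 0.3]
finger_gap: 36.8
```

{"op": "jog_arm", "data": {"steps": [{"dx": 0, "dy": 0, "dz": 0, "wx": 0, "wy": 0, "wz": 0, "gripper": 0.6}]}}

```text
clock: 23.05
ee_pos: [577.5, -347.7, 19.5]
eef_rot: [2.423, 1.997, 0.001]
ft_force: [-0.8, 0.7, 0.4]
finger_gap: 36.6
```

```bash
python3 plan.py 576 -350 -18.8 78.5;python3 - <<'E'
from h import *
b=cap('side','s18');cv2.imwrite('pics/s18d.png',cv2.resize(b[145:215,250:340],None,fx=8,fy=8,interpolation=cv2.INTER_CUBIC))
for c,a in reds(b): print(c,a,ray('side',*c,12.6).round(1))
E
```

```text
now 23.05 [ 577.5 -347.7   19.5] psi 79.0 gap 36.6 F [-0.8  0.7  0.4] q [-0.58  0.56  1.83  0.    0.75 -0.38]
d [-2.5 -1.1 38.3] w [0.002 0.001 0.009]
[306.5 235. ] 18 [492.6  -0.8  12.6]
[305.86 258.48] 29 [495.9  99.5  12.6]
[308.42 270.7 ] 33 [489.  146.6  12.6]
[308.32 284.24] 34 [490.1 196.1  12.6]
```

View pics/s18d.png

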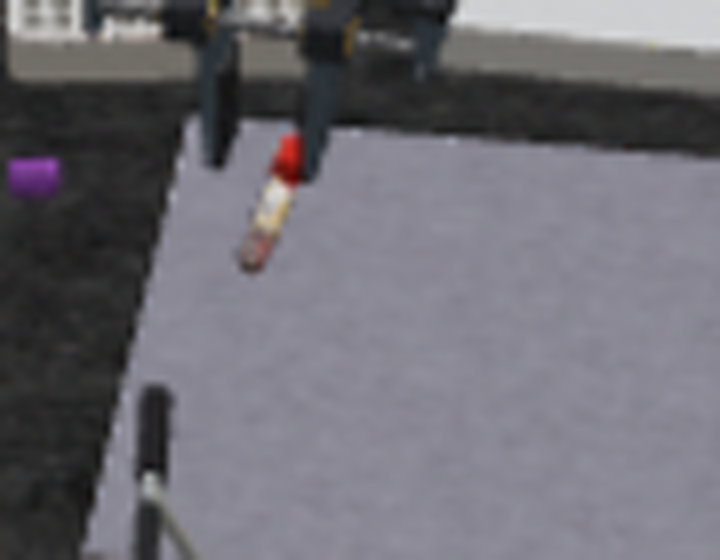

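{"op": "jog_arm", "data": {"steps": [{"dx": -2.5, "dy": -1, "dz": 20, "wx": 0, "wy": 0, "wz": 0.009, "gripper": 0.6}, {"dx": -2.5, "dy": -1, "dz": 38, "wx": 0, "wy": 0, "wz": 0.009, "gripper": 0.6}, {"dx": -2.5, "dy": -1, "dz": 38, "wx": 0, "wy": 0, "wz": 0.009, "gripper": 0.6}, {"dx": -2.5, "dy": -1, "dz": 38, "wx": 0, "wy": 0, "wz": 0.009, "gripper": 1}, {"dx": -2.5, "dy": -1, "dz": 38, "wx": 0, "wy": 0, "wz": 0.009, "gripper": 1}]}}

```text
clock: 23.6
ee_pos: [575.4, -350.0, -20.0]
eef_rot: [2.434, 1.985, 0.0]
ft_force: [0.6, 0.0, -0.5]
finger_gap: 22.9
```

{"op": "jog_arm", "data": {"steps": [{"dx": 0, "dy": 0, "dz": 0, "wx": 0, "wy": 0, "wz": 0, "gripper": 1}, {"dx": 0, "dy": 0, "dz": 0, "wx": 0, "wy": 0, "wz": 0, "gripper": 1}, {"dx": 0, "dy": 0, "dz": 0, "wx": 0, "wy": 0, "wz": 0, "gripper": 1}]}}

```text
clock: 23.9
ee_pos: [575.3, -350.2, -20.2]
eef_rot: [2.435, 1.985, 0.0]
ft_force: [0.1, 0.6, 1.0]
finger_gap: 12.8
```

```bash
python3 plan.py 535 285.4 115 1
```

```text
now 23.9 [ 575.3 -350.2  -20.2] psi 78.4 gap 12.8 F [0.1 0.6 1. ] q [-0.58  0.62  1.83  0.    0.69 -0.38]
d [ 614.4 -167.5 -135.3] w [ 0.   -0.    1.35]
```

```bash
python3 plan.py 536.5 101.2 115 1
```

```text
now 23.9 [ 575.3 -350.2  -20.2] psi 78.4 gap 12.8 F [0.1 0.6 1. ] q [-0.58  0.62  1.83  0.    0.69 -0.38]
d [ 434.3 -128.9 -135.2] w [ 0.   -0.    1.35]
```

{"op": "jog_arm", "data": {"steps": [{"dx": 0, "dy": 0, "dz": -45, "wx": 0, "wy": 0, "wz": 0, "gripper": 1}, {"dx": 0, "dy": 0, "dz": -90, "wx": 0, "wy": 0, "wz": 0.1, "gripper": 1}, {"dx": 10, "dy": -5, "dz": -135, "wx": 0, "wy": 0, "wz": 0.25, "gripper": 1}, {"dx": 55, "dy": -20, "dz": -136, "wx": 0, "wy": 0, "wz": 0.4, "gripper": 1}, {"dx": 100, "dy": -35, "dz": -136, "wx": 0, "wy": 0, "wz": 0.55, "gripper": 1}]}}

```text
clock: 24.4
ee_pos: [561.5, -245.0, 117.4]
eef_rot: [2.885, 1.237, 0.003]
ft_force: [1.0, 0.3, -1.2]
finger_gap: 12.6
```

```bash
python3 plan.py 536.5 101.2 115 1
```

```text
now 24.4 [ 561.5 -245.   117.4] psi 46.4 gap 12.6 F [ 1.   0.3 -1.2] q [-0.45  0.34  1.95  0.    0.85  0.31]
d [ 233.5 -256.9    1.8] w [ 0.003 -0.002  0.792]
```

{"op": "jog_arm", "data": {"steps": [{"dx": 233, "dy": -257, "dz": 2, "wx": 0, "wy": 0, "wz": 0.792, "gripper": 1}, {"dx": 233, "dy": -257, "dz": 2, "wx": 0, "wy": 0, "wz": 0.792, "gripper": 1}, {"dx": 233, "dy": -257, "dz": 2, "wx": 0, "wy": 0, "wz": 0.792, "gripper": 1}, {"dx": 233, "dy": -257, "dz": 2, "wx": 0, "wy": 0, "wz": 0.792, "gripper": 1}, {"dx": 233, "dy": -257, "dz": 2, "wx": 0, "wy": 0, "wz": 0.792, "gripper": 1}]}}

```text
clock: 24.9
ee_pos: [541.7, -7.5, 114.4]
eef_rot: [3.137, 0.161, 0.001]
ft_force: [1.3, -0.7, 0.3]
finger_gap: 12.8
```

```bash
python3 plan.py 536.5 101.2 115 1
```

```text
now 24.9 [541.7  -7.5 114.4] psi 5.9 gap 12.8 F [ 1.3 -0.7  0.3] q [-0.06  0.24  2.09  0.    0.81  1.41]
d [   5.9 -108.7   -0.6] w [ 0.    -0.     0.085]
```

{"op": "jog_arm", "data": {"steps": [{"dx": 6, "dy": -109, "dz": 0, "wx": 0, "wy": 0, "wz": 0.085, "gripper": 1}, {"dx": 6, "dy": -109, "dz": 0, "wx": 0, "wy": 0, "wz": 0.085, "gripper": 1}, {"dx": 6, "dy": -109, "dz": 10, "wx": 0, "wy": 0, "wz": 0.085, "gripper": 1}, {"dx": 6, "dy": -109, "dz": 44, "wx": 0, "wy": 0, "wz": 0.085, "gripper": 1}, {"dx": 6, "dy": -109, "dz": 44, "wx": 0, "wy": 0, "wz": 0.085, "gripper": 1}]}}

```text
clock: 25.4
ee_pos: [533.8, 99.5, 67.2]
eef_rot: [3.141, 0.038, -0.008]
ft_force: [-0.4, 0.8, -0.1]
finger_gap: 12.7
```

{"op": "jog_arm", "data": {"steps": [{"dx": 0, "dy": 0, "dz": 0, "wx": 0, "wy": 0, "wz": 0, "gripper": 1}]}}

```text
clock: 25.5
ee_pos: [536.0, 99.1, 70.1]
eef_rot: [3.141, 0.036, -0.003]
ft_force: [0.3, 0.1, 0.7]
finger_gap: 12.6
```

```bash
python3 plan.py 536.5 101.2 36 1;python3 - <<'E'
from h import *
b=cap('side','s19');cv2.imwrite('pics/s19d.png',cv2.resize(b[190:330,230:370],None,fx=5,fy=4.2,interpolation=cv2.INTER_CUBIC))
for c,a in reds(b): print(c,a,ray('side',*c,65.3).round(1))
E
```

```text
now 25.5 [536.   99.1  70.1] psi 1.3 gap 12.6 F [0.3 0.1 0.7] q [ 0.14  0.32  2.09 -0.    0.73  1.69]
d [ 0.6 -2.1 34.1] w [0.    0.002 0.005]
[310.5 236. ] 8 [484.4  55.7  65.3]
[306.  258.5] 28 [499.1 146.4  65.3]
[308.42 270.7 ] 33 [493.  190.7  65.3]
[308.32 284.24] 34 [494.  237.2  65.3]
```

View pics/s19d.png

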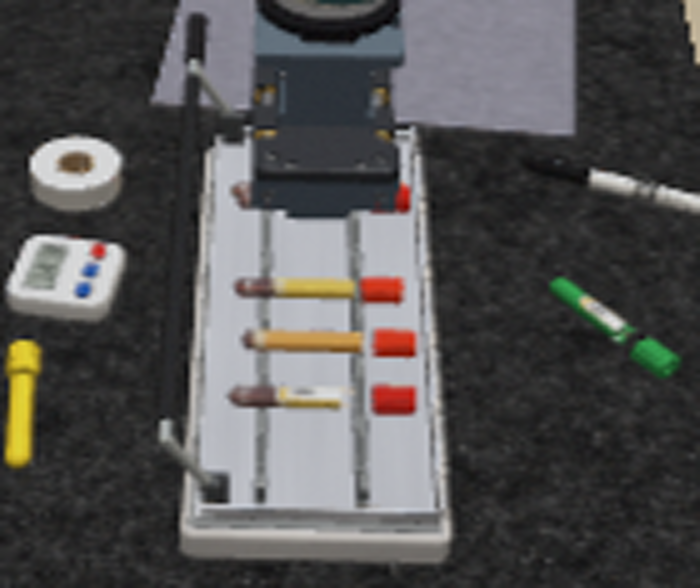

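```bash
python3 - <<'E'
from h import *
print(ray('side',311.6,236.5,101))
E
```

```text
[484.40585938  93.16935622 101.        ]
```

{"op": "jog_arm", "data": {"steps": [{"dx": 0.5, "dy": -2.1, "dz": 15, "wx": 0, "wy": 0, "wz": 0.005, "gripper": 1}, {"dx": 0.5, "dy": -2.1, "dz": 28, "wx": 0, "wy": 0, "wz": 0.005, "gripper": 1}, {"dx": 0.5, "dy": -2.1, "dz": 34, "wx": 0, "wy": 0, "wz": 0.005, "gripper": 1}, {"dx": 0.5, "dy": -2.1, "dz": 34, "wx": 0, "wy": 0, "wz": 0.005, "gripper": 1}]}}

```text
clock: 25.95
ee_pos: [536.4, 101.8, 35.3]
eef_rot: [3.141, 0.028, -0.002]
ft_force: [0.4, 1.2, 1.8]
finger_gap: 12.3
```

{"op": "jog_arm", "data": {"steps": [{"dx": 0, "dy": 0, "dz": 1.5, "wx": 0, "wy": 0, "wz": 0, "gripper": 1}, {"dx": 0, "dy": 0, "dz": 1.5, "wx": 0, "wy": 0, "wz": 0, "gripper": 1}]}}

```text
clock: 26.15
ee_pos: [537.0, 101.9, 34.9]
eef_rot: [-3.141, -0.029, -0.0]
ft_force: [-0.8, 1.0, -0.1]
finger_gap: 12.4
```

{"op": "jog_arm", "data": {"steps": [{"dx": -2, "dy": 0, "dz": 0, "wx": 0, "wy": 0, "wz": 0, "gripper": 1}, {"dx": -2, "dy": 0, "dz": 1.2, "wx": 0, "wy": 0, "wz": 0, "gripper": 1}, {"dx": -2, "dy": 0, "dz": 1.2, "wx": 0, "wy": 0, "wz": 0, "gripper": 1}]}}

```text
clock: 26.45
ee_pos: [534.9, 101.9, 34.0]
eef_rot: [-3.141, -0.029, -0.0]
ft_force: [-3.5, 0.5, 9.4]
finger_gap: 12.3
```

```bash
python3 - <<'E'
from h import *
b=cap('side','s20');cv2.imwrite('pics/s20d.png',cv2.resize(b[190:330,230:370],None,fx=5,fy=4.2,interpolation=cv2.INTER_CUBIC))
for c,a in reds(b): print(c,a,ray('side',*c,65.3).round(1))
E
```

```text
[306.  258.5] 28 [499.1 146.4  65.3]
[308.5  270.62] 32 [492.8 190.4  65.3]
[308.32 284.24] 34 [494.  237.2  65.3]
```

View pics/s20d.png

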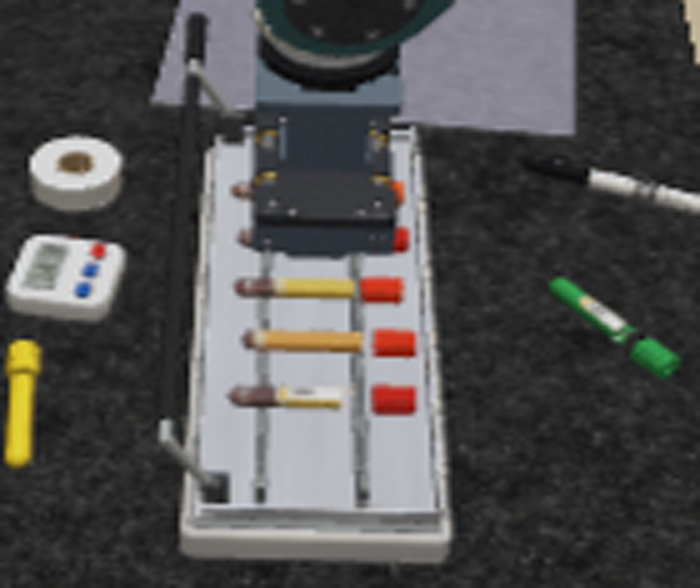

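Seated in line with the others. Releasing; next is the bar grip.

{"op": "jog_arm", "data": {"steps": [{"dx": 0, "dy": 0, "dz": -0.5, "wx": 0, "wy": 0, "wz": 0, "gripper": 0.68}, {"dx": 0, "dy": 0, "dz": -0.5, "wx": 0, "wy": 0, "wz": 0, "gripper": 0.68}, {"dx": 0, "dy": 0, "dz": -0.5, "wx": 0, "wy": 0, "wz": 0, "gripper": 0.68}, {"dx": 0, "dy": 0, "dz": -40, "wx": 0, "wy": 0, "wz": 0, "gripper": 0.68}, {"dx": 0, "dy": 0, "dz": -90, "wx": 0, "wy": 0, "wz": 0, "gripper": 0.6}]}}

```text
clock: 27.0
ee_pos: [533.1, 101.5, 122.7]
eef_rot: [3.141, 0.028, -0.007]
ft_force: [0.9, 0.5, 0.4]
finger_gap: 34.6
```

```bash
python3 plan.py 614.7 -51 148 91
```

```text
now 27.0 [533.1 101.5 122.7] psi 1.0 gap 34.6 F [0.9 0.5 0.4] q [ 0.15  0.23  2.08 -0.    0.83  1.7 ]
d [ 78.7 154.  -25.6] w [-0.003  0.004 -1.57 ]
```

{"op": "jog_arm", "data": {"steps": [{"dx": 0, "dy": 120, "dz": -30, "wx": 0, "wy": 0, "wz": -0.74, "gripper": 0.6}, {"dx": 0, "dy": 120, "dz": -30, "wx": 0, "wy": 0, "wz": -0.74, "gripper": 0.6}, {"dx": 0, "dy": 120, "dz": -30, "wx": 0, "wy": 0, "wz": -0.74, "gripper": 0.6}, {"dx": 0, "dy": 120, "dz": -30, "wx": 0, "wy": 0, "wz": -0.74, "gripper": 0.6}, {"dx": 0, "dy": 120, "dz": -30, "wx": 0, "wy": 0, "wz": -0.74, "gripper": 0.6}]}}

```text
clock: 27.5
ee_pos: [537.1, -19.2, 153.8]
eef_rot: [2.924, 1.147, 0.001]
ft_force: [-0.2, -0.8, -1.2]
finger_gap: 36.8
```

```bash
python3 plan.py 614.7 -51 148 91
```

```text
now 27.5 [537.1 -19.2 153.8] psi 42.8 gap 36.8 F [-0.2 -0.8 -1.2] q [-0.08  0.17  2.08 -0.    0.89  0.74]
d [35.3 76.1  5.8] w [ 0.    -0.    -0.841]
```

{"op": "jog_arm", "data": {"steps": [{"dx": 35, "dy": 76, "dz": 5, "wx": 0, "wy": 0, "wz": -0.841, "gripper": 0.6}, {"dx": 35, "dy": 76, "dz": 5, "wx": 0, "wy": 0, "wz": -0.841, "gripper": 0.6}, {"dx": 35, "dy": 76, "dz": 5, "wx": 0, "wy": 0, "wz": -0.841, "gripper": 0.6}, {"dx": 35, "dy": 76, "dz": 5, "wx": 0, "wy": 0, "wz": -0.841, "gripper": 0.6}, {"dx": 35, "dy": 76, "dz": 5, "wx": 0, "wy": 0, "wz": -0.841, "gripper": 0.6}]}}

```text
clock: 28.0
ee_pos: [614.2, -50.6, 148.2]
eef_rot: [-2.299, -2.14, 0.001]
ft_force: [-0.3, -0.4, 0.9]
finger_gap: 36.6
```

{"op": "jog_arm", "data": {"steps": [{"dx": 0, "dy": 0, "dz": 0, "wx": 0, "wy": 0, "wz": -0.1, "gripper": 0.6}, {"dx": 0, "dy": 0, "dz": 0, "wx": 0, "wy": 0, "wz": -0.1, "gripper": 0.6}]}}

```text
clock: 28.2
ee_pos: [614.1, -50.5, 148.3]
eef_rot: [-2.195, -2.248, 0.0]
ft_force: [0.7, 0.7, -0.1]
finger_gap: 35.8
```

```bash
python3 plan.py 615 -51 78 91; python3 - <<'E'
from h import *
b=cap('side','s21');cv2.imwrite('pics/s21d.png',cv2.resize(b[150:320,230:370],None,fx=5,fy=3.5,interpolation=cv2.INTER_CUBIC))
for c,a in reds(b): print(c,a,ray('side',*c,65.3).round(1))
b=cap('top','t21');cv2.imwrite('pics/t21d.png',cv2.resize(b[185:260,130:305],None,fx=4.5,fy=4.5,interpolation=cv2.INTER_CUBIC))
E
```

```text
now 28.2 [614.1 -50.5 148.3] psi 91.4 gap 35.8 F [ 0.7  0.7 -0.1] q [-0.12  0.3   1.93 -0.    0.91 -0.14]
d [-0.5  0.9 70.3] w [-0.    -0.     0.006]
[306.35 234.94] 17 [496.9  51.8  65.3]
[307.15 245.95] 20 [495.1  97.4  65.3]
[306.13 258.17] 23 [498.7 145.2  65.3]
[308.39 270.55] 31 [493.1 190.2  65.3]
[308.39 284.18] 33 [493.8 236.9  65.3]
```

View pics/s21d.png

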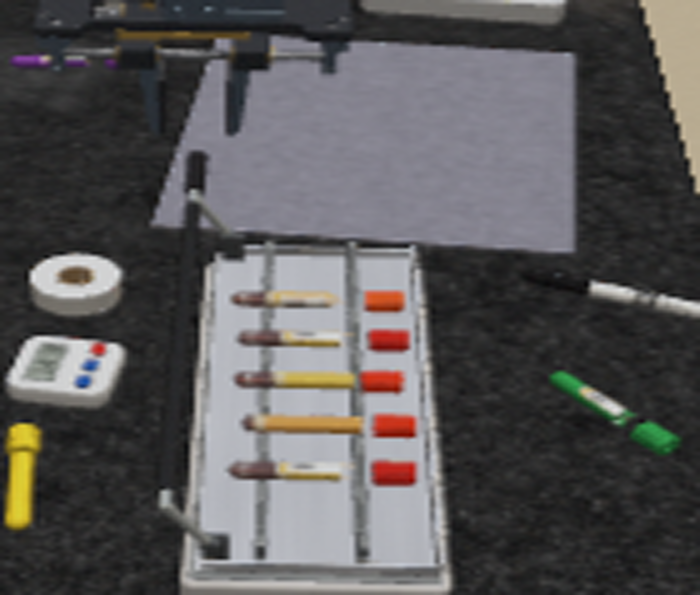

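View pics/t21d.png

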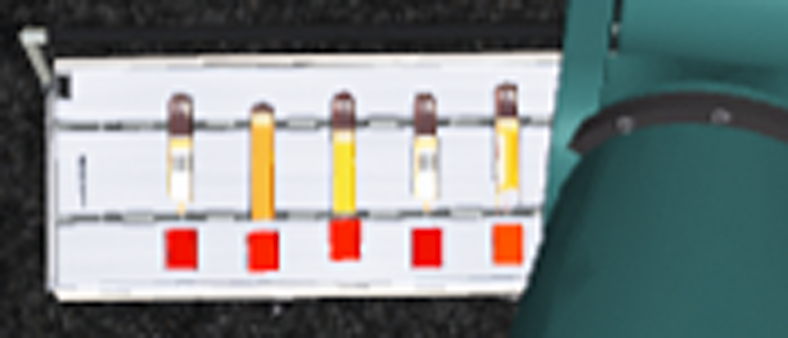

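```bash
python3 - <<'E'
import cv2
b=cv2.imread('pics/s21.png');a=cv2.resize(b[225:292,272:318],None,fx=8,fy=8,interpolation=cv2.INTER_CUBIC)
b=cv2.imread('pics/t21.png');c=cv2.resize(b[200:250,160:255],None,fx=4.4,fy=4.4,interpolation=cv2.INTER_CUBIC)
import numpy as np
o=np.zeros((560,800,3),np.uint8);o[:536,:368]=a;o[:c.shape[0],375:375+c.shape[1]]=c[:,:425]
cv2.imwrite('pics/x21.png',o)
E
```

```text
(no output)
```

View pics/x21.png

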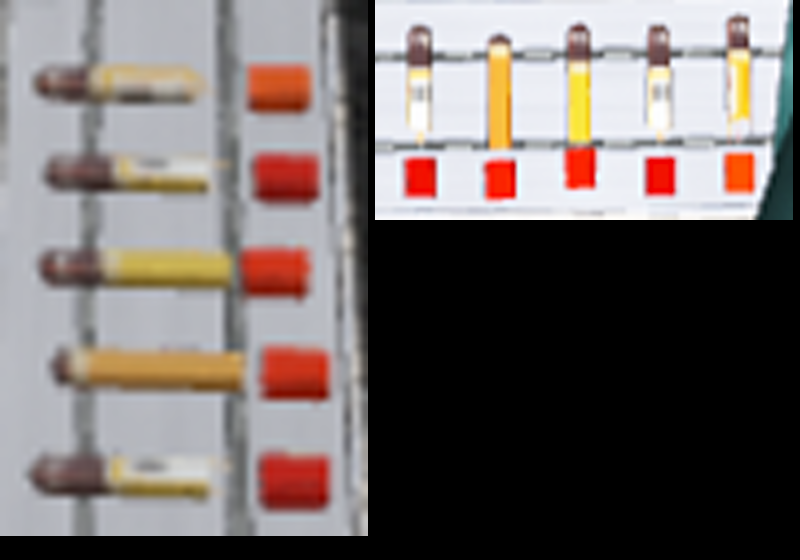

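A's cap now abuts the front plate, but the tube is level and in the gap (its row matches its neighbours to about 1 mm). All five tubes lie properly, so I'll fetch the bar.

{"op": "jog_arm", "data": {"steps": [{"dx": 0, "dy": 1, "dz": 40, "wx": 0, "wy": 0, "wz": 0, "gripper": 0.6}, {"dx": 0, "dy": 1, "dz": 70, "wx": 0, "wy": 0, "wz": 0, "gripper": 0.6}, {"dx": 0, "dy": 1, "dz": 70, "wx": 0, "wy": 0, "wz": 0, "gripper": 0.6}, {"dx": 0, "dy": 1, "dz": 70, "wx": 0, "wy": 0, "wz": 0, "gripper": 1}, {"dx": 0, "dy": 1, "dz": 70, "wx": 0, "wy": 0, "wz": 0, "gripper": 1}]}}

```text
clock: 28.8
ee_pos: [616.3, -50.5, 80.2]
eef_rot: [2.196, 2.244, 0.002]
ft_force: [-0.0, 0.6, -0.4]
finger_gap: 23.3
```

{"op": "jog_arm", "data": {"steps": [{"dx": 0, "dy": 0, "dz": 0, "wx": 0, "wy": 0, "wz": 0, "gripper": 1}, {"dx": 0, "dy": 0, "dz": 0, "wx": 0, "wy": 0, "wz": 0, "gripper": 1}, {"dx": 0, "dy": 0, "dz": 0, "wx": 0, "wy": 0, "wz": 0, "gripper": 1}]}}

```text
clock: 29.1
ee_pos: [614.4, -50.6, 79.8]
eef_rot: [-2.196, -2.245, 0.002]
ft_force: [-10.8, -0.9, 11.5]
finger_gap: 12.0
```

{"op": "jog_arm", "data": {"steps": [{"dx": 0, "dy": -7, "dz": -4.4, "wx": 0, "wy": 0, "wz": 0, "gripper": 1}, {"dx": 0, "dy": -16, "dz": -6.4, "wx": 0, "wy": 0, "wz": 0, "gripper": 1}, {"dx": 0, "dy": -25.2, "dz": -6.7, "wx": 0, "wy": 0, "wz": 0, "gripper": 1}, {"dx": 0, "dy": -34.3, "dz": -5.5, "wx": 0, "wy": 0, "wz": 0, "gripper": 1}, {"dx": 0, "dy": -43, "dz": -2.7, "wx": 0, "wy": 0, "wz": 0, "gripper": 1}]}}

```text
clock: 29.6
ee_pos: [574.3, -51.4, 83.5]
eef_rot: [2.194, 2.243, 0.006]
ft_force: [4.2, 2.5, 6.3]
finger_gap: 12.0
```

{"op": "jog_arm", "data": {"steps": [{"dx": 0, "dy": -8.3, "dz": 4.2, "wx": 0, "wy": 0, "wz": 0, "gripper": 1}, {"dx": 0, "dy": -15.6, "dz": 9.9, "wx": 0, "wy": 0, "wz": 0, "gripper": 1}, {"dx": 0, "dy": -21.8, "dz": 16.8, "wx": 0, "wy": 0, "wz": 0, "gripper": 1}, {"dx": 0, "dy": -26.4, "dz": 24.6, "wx": 0, "wy": 0, "wz": 0, "gripper": 1}, {"dx": 0, "dy": -29.6, "dz": 33, "wx": 0, "wy": 0, "wz": 0, "gripper": 1}]}}

```text
clock: 30.1
ee_pos: [543.4, -52.0, 49.4]
eef_rot: [2.195, 2.244, 0.003]
ft_force: [1.6, 3.3, 4.8]
finger_gap: 12.6
```

{"op": "jog_arm", "data": {"steps": [{"dx": 0, "dy": -1, "dz": 5, "wx": 0, "wy": 0, "wz": 0, "gripper": 1}, {"dx": 0, "dy": -1, "dz": 9, "wx": 0, "wy": 0, "wz": 0, "gripper": 1}, {"dx": 0, "dy": -1, "dz": 9, "wx": 0, "wy": 0, "wz": 0, "gripper": 1}]}}

```text
clock: 30.4
ee_pos: [541.0, -52.0, 39.2]
eef_rot: [-2.196, -2.246, 0.001]
ft_force: [-4.1, 0.4, 2.1]
finger_gap: 12.1
```

{"op": "jog_arm", "data": {"steps": [{"dx": 0, "dy": 0, "dz": 1.5, "wx": 0, "wy": 0, "wz": 0, "gripper": 1}, {"dx": 0, "dy": 0, "dz": 3, "wx": 0, "wy": 0, "wz": 0, "gripper": 1}, {"dx": 0, "dy": 0, "dz": 3, "wx": 0, "wy": 0, "wz": 0, "gripper": 1}]}}

```text
clock: 30.7
ee_pos: [540.7, -52.0, 36.5]
eef_rot: [-2.195, -2.245, 0.002]
ft_force: [-8.0, 1.3, 10.1]
finger_gap: 12.5
```

```bash
python3 - <<'E'
from h import *
b=cap('side','s22');cv2.imwrite('pics/s22d.png',cv2.resize(b[190:330,240:360],None,fx=4.2,fy=4.2,interpolation=cv2.INTER_CUBIC))
E
```

```text
(no output)
```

View pics/s22d.png

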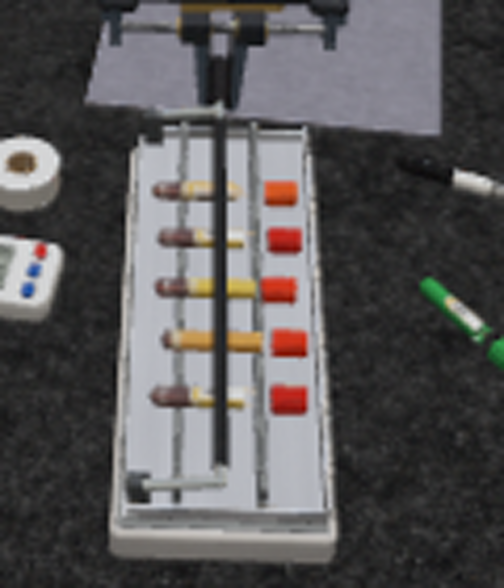

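{"op": "jog_arm", "data": {"steps": [{"dx": 0, "dy": 0, "dz": 1.5, "wx": 0, "wy": 0, "wz": 0, "gripper": 1}, {"dx": 0, "dy": 0, "dz": 1.5, "wx": 0, "wy": 0, "wz": 0, "gripper": 1}]}}

```text
clock: 30.95
ee_pos: [540.9, -52.1, 35.9]
eef_rot: [-2.195, -2.245, 0.002]
ft_force: [-15.5, 2.1, 26.9]
finger_gap: 12.1
```

Force rises to 27 N with hardly any travel, so the bar is at its lower stop. Releasing and rising straight up.

{"op": "jog_arm", "data": {"steps": [{"dx": 0, "dy": 0, "dz": 0, "wx": 0, "wy": 0, "wz": 0, "gripper": 0.6}, {"dx": 0, "dy": 0, "dz": 0, "wx": 0, "wy": 0, "wz": 0, "gripper": 0.6}, {"dx": 0, "dy": 0, "dz": 0, "wx": 0, "wy": 0, "wz": 0, "gripper": 0.6}, {"dx": 0, "dy": 0, "dz": -40, "wx": 0, "wy": 0, "wz": 0, "gripper": 0.6}, {"dx": 0, "dy": 0, "dz": -90, "wx": 0, "wy": 0, "wz": 0, "gripper": 0.6}]}}

```text
clock: 31.45
ee_pos: [540.1, -51.9, 124.0]
eef_rot: [-2.194, -2.244, 0.004]
ft_force: [0.8, 0.2, -0.1]
finger_gap: 36.4
```

{"op": "jog_arm", "data": {"steps": [{"dx": -50, "dy": 0, "dz": -40, "wx": 0, "wy": 0, "wz": 0, "gripper": 0.6}, {"dx": -100, "dy": 0, "dz": -50, "wx": 0, "wy": 0, "wz": 0, "gripper": 0.6}, {"dx": -150, "dy": 0, "dz": -50, "wx": 0, "wy": 0, "wz": 0, "gripper": 0.6}, {"dx": -200, "dy": 0, "dz": -50, "wx": 0, "wy": 0, "wz": 0, "gripper": 0.6}, {"dx": -200, "dy": 0, "dz": -50, "wx": 0, "wy": 0, "wz": 0, "gripper": 0.6}]}}

```text
clock: 31.95
ee_pos: [546.3, -256.1, 175.2]
eef_rot: [2.198, 2.242, 0.0]
ft_force: [-0.1, 0.1, 0.7]
finger_gap: 36.3
```

```bash
python3 - <<'E'
from h import *
b=cap('side','s23');a=cv2.resize(b[195:330,250:350],None,fx=3.6,fy=3.6,interpolation=cv2.INTER_CUBIC)
b=cap('top','t23');c=cv2.resize(b[190:258,132:302],None,fx=2.5,fy=2.5,interpolation=cv2.INTER_CUBIC)
o=np.zeros((490,800,3),np.uint8);o[:a.shape[0],:360]=a;o[:c.shape[0],370:370+c.shape[1]]=c
cv2.imwrite('pics/x23.png',o)
for c,a in reds(b):
    if c[0]<440: print(c,a,ray('top',*c,65.3).round(1))
f=lambda x,y,z:ray('top',x,y,z)
E
python3 plan.py 0 0 0 0|head -1
```

```text
[206.42 237.68] 50 [497.  146.5  65.3]
[242.5 238.5] 48 [495.2  54.8  65.3]
[170.   239.63] 54 [491.7 238.7  65.3]
[188.36 240.38] 50 [490.  192.2  65.3]
[224.5 239.5] 48 [492.5 100.6  65.3]
now 32.05 [ 546.  -253.7  174.6] psi 91.1 gap 36.4 F [-0.6 -0.  -0.4] q [-0.47  0.25  1.94 -0.    0.95 -0.49]
```

View pics/x23.png

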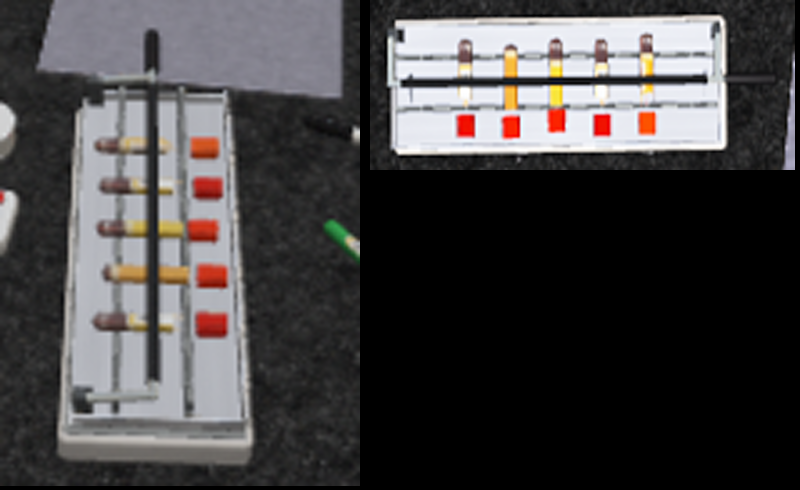

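Five tubes are held under the lowered bar. I'll compare the rod with the first picture to confirm it is fully down, and check that the timer and roll haven't moved.

```bash
python3 - <<'E'
import cv2,numpy as np
for p,q,r in(('side0','s23',(305,312,270,310)),('side0','s23',(198,206,280,305)),('top0','t23',(205,240,270,290)),('top0','t23',(205,240,145,160)),('side0','s23',(215,270,225,262)),('top0','t23',(145,185,210,285))):
    a=cv2.imread(f'pics/{p}.png').astype(int);b=cv2.imread(f'pics/{q}.png').astype(int);y0,y1,x0,x1=r
    print(p,r,np.abs(a-b)[y0:y1,x0:x1].max(), np.abs(a-b)[y0:y1,x0:x1].mean().round(2))
E
```

```text
side0 (305, 312, 270, 310) 55 7.25
side0 (198, 206, 280, 305) 128 17.52
top0 (205, 240, 270, 290) 18 1.16
top0 (205, 240, 145, 160) 58 1.96
side0 (215, 270, 225, 262) 8 3.71
top0 (145, 185, 210, 285) 3 0.44
```

```bash
python3 - <<'E'
import cv2,numpy as np
a=cv2.imread('pics/side0.png');b=cv2.imread('pics/s23.png')
f=lambda i:cv2.resize(i,None,fx=13,fy=13,interpolation=cv2.INTER_NEAREST)
o=np.hstack([f(a[195:222,272:302]),f(b[195:222,272:302])]);o2=np.hstack([f(a[295:312,272:302]),f(b[295:312,272:302])])
cv2.imwrite('pics/x24.png',np.vstack([o,o2]))
for y in (240,265,295):
  for i in(a,b): 
    g=255-cv2.cvtColor(i,cv2.COLOR_BGR2GRAY)[y-1:y+2,285:298].astype(float).mean(0);g-=g.min();g=np.where(g>60,g,0);print(y,(g*np.arange(285,298)).sum()/g.sum())
E
```

```text
240 292.03885003885006
240 292.03351955307267
265 292.0375
265 292.0414673046252
295 292.04545454545456
295 292.35027100271003
```

View pics/x24.png

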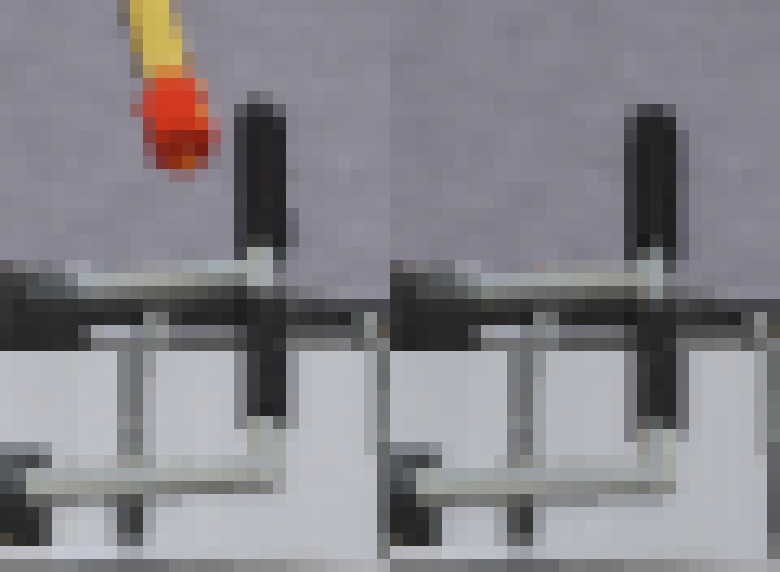

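The rod is now about 1 px lower than in the first picture, so it is fully down, and the timer and roll areas are unchanged. Handing in.

```bash
python3 -c "
from cell import job
print(job.close_job())"
```

```text
the job is handed in; nothing more can be done
None
```

The job is handed in: I swung the bar up to its stop and laid the four red-capped mat tubes in stations 3, 4, 5 and 6. The tube already there stayed in station 2. I then swung the bar down to its lower stop and drew the arm clear, at about 32 s on the clock.

**Last checks:**
- **Tubes:** the cap positions measure y = 55, 101, 147, 192 and 239 mm, which matches the 46 mm spacing. All five tubes look level, with their caps in the front gap.
- **Bar:** its lower stop was felt at 27 N with hardly any travel. In the side view the rod sits about 1 px lower than at the start.
- **Timer and label roll:** the picture areas around them are unchanged.

**What disagreed:**
- **Fingertip height:** the real fingertips were about 24 mm above the reported TCP height. My first pinch on the bar closed over nothing, so I touched the mat to measure the offset and allowed for it afterwards.
- **Station 4 tube:** it slid about 5 mm to the rear after I placed it, for a reason I did not see. Its cap now touches the front plate, still level and in the gap.

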